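# Clamp a bottom-bracket shell on the post of a bicycle frame jig

### The job

Set the bottom-bracket shell up on the frame jig's post: slide the shell over the spindle onto the sprung lower cone, then the centring cone nose down into the shell's top end, and last the locking collar. Feel for the spindle's two grooves with the collar, press it gently down against the spring (never harder than about 20 N), turn it clockwise to its stop and let it rise into its notches, so that it holds the stack square and tight when you let go. Set each part down without dropping or forcing it and leave the block, the dowel and the wrench where they lie.

Things in the scene. Friction and masses are not known exactly. Their poses are not given: they have to be found in the camera images.
- post: Jig post, fixed to the table. Origin: centre of the base plate's underside, at table height (all heights below are above the table), on the spindle's axis; z up. Aluminium base plate 110 x 110 x 12 mm, x and y along its sides. On it sits the sprung lower cone, and through that stands the steel spindle, 24 mm thick, top at 138 mm.
- post_seat (a point): On the spindle's axis at 42 mm, where the shell's lower end seats. Aluminium lower cone 58 mm across, its 45 degree taper 48 to 32 mm across from 39 to 47 mm. It bears about 10 N without sinking (the whole stack weighs 6 N), then yields 1 mm per 0.8 N, down to 12 mm of travel, where it is solid.
- post_axis (a point): Centre of the spindle's top, at 138 mm (28 mm above the seated shell), top edge bevelled. Two upright grooves 7 mm wide, 5 mm deep, open at the top, on opposite sides. The spindle is clamped by hand: the grooves lie within 40 degrees of this point's (the base's) x axis, either way. Their true angle is not reported: feel for it, or see it from above.
- post_notch (a point): On the axis at 130 mm, the height of the pins when locked. Between the grooves are two lugs, undersides at 129.5 mm, above a 14 mm thick neck. Pins come down the grooves, turn clockwise (from above) under the lugs, about 58 degrees to a solid stop, and rise there into a notch 7 mm wide, 3 mm deep in each underside. Short of 48 degrees they miss it. Anticlockwise is blocked.
- shell_mid (a point): Bottom-bracket shell: plain steel tube 50 mm outside, 42 mm inside, 68 mm long, 0.3 kg, standing upright, same at both ends. Point: its centre, half-way up; z along the tube. Seated, this point is at 76 mm. It clears the spindle by 9 mm all round; the lower cone centres it.
- cone_mid (a point): Centring cone: round aluminium bush 26 mm high, 0.13 kg, standing on its nose; bore 26 mm (29 at the mouth). From below: nose 32 mm across, 8 high; taper 32 to 48 mm, 8 high; flange 56 mm across, 10 high (grip it, its middle is 8 mm above the point). Point: centre, 13 mm above the nose's end; z up. Seated in the shell: point at 110 mm, flange's top at 123 mm.
- collar_mid (a point): Locking collar: steel ring 45 mm across, 18 mm high, bore 26 mm (30 at its bottom mouth), 0.19 kg, with two upright grip lugs at its +y and -y sides, 26 mm wide, 46 mm over their flat outer faces, 36 mm high from the underside. Point: on the axis, 18 mm above the underside, half-way up; z up, y from lug to lug. Locked, the point is at 136 mm.
- collar_pins (a point): On the collar's axis, 12 mm above its underside, level with two 5 mm thick pins that point inwards along x from both sides, ending 8 mm from the axis. This point is at 140.5 mm when the pins rest on the spindle's top, 135 mm in the grooves with the collar on the flange, 123 to 127 mm when pressed down and free to turn, 130 mm locked.
- block: Bystander: drilled steel set-up block 75 x 50 x 25 mm lying flat. Origin: centre of its underside.
- dowel: Bystander: steel dowel 22 mm in diameter, 45 mm high, standing. Origin: centre of its underside.
- wrench: Bystander: steel wrench 170 mm long lying flat. Origin: centre of its underside.
There are look-alikes about, which are no part of the job. Of the things like the post, leave any that is orange or turquoise; of the rest the larger one is meant.

How it is judged:
By the outcome, as a careful person would: the job done as asked, in the order asked, and still so for the second after the job is handed in, with the robot touching nothing.
It also fails if it takes over 72 s, if anything falls off the work surface, if the arm or the gripper's body presses on something with over 40 N, if the wrist force passes 120 N, or if a joint passes its speed limit or range.

### The arm

A 7-joint arm with a two-finger parallel gripper is mounted at the origin on the work surface. World frame = base frame: x ahead of the robot, y to its left, z up, the work surface at z = 0. Lengths are in m, angles in rad, forces in N, time in s.
With the tool pointing down it reaches from about 0.425 to 0.875 m from the base axis. Payload 4.7 kg.
Tool frame: the origin (TCP) lies midway between the tips of the shut fingers; the grasp point (between the pads) lies 19 mm behind it; y points along the fingers, z is the direction in which the jaws open and shut, and the axes are right-handed (so a half turn about y gives the same grasp; the last joint's range is limited). The gripper opens to 87 mm and grips with 3 to 60 N. Pads are 19 mm wide; open, the fingers measure 117 mm over their backs; the gripper's body (75 mm by 190 mm) begins 51 mm behind the grasp point.
Start: joints at [1.182, 0.321, -0.07, 1.45, 0.023, 1.371, -0.057], TCP at [0.255, -0.598, 0.223] pointing down, gripper open.
Joint ranges: [-2.86, 2.86], [-0.3, 2.09], [-1.38, 1.24], [0.06, 2.45], [-1.56, 4.7], [0.09, 2.05], [-2.69, 2.69]. Speed limits (rad/s): [2.57, 2.57, 3.14, 3.14, 3.14, 3.14, 3.14].

### API

Orientations are given as a rotation vector (axis times angle).
In Python, from bench import ctrl gives the robot as it stands.
- The arm moves only by the tool play_rows, never from a script. Its arguments are lists of equal length, an entry for each row: "translation": the shift along the tool's x, y, z in mm, a list of three; "turn": the turn, a rotation vector about the tool's x, y, z in rad, a list of three; "fingers": the opening, from -1 (shut) to 1 (fully open), so that 0 is half open. In form: {"translation": [[dx, dy, dz], ...], "turn": [[wx, wy, wz], ...], "fingers": [fingers, ...]}. A call has exactly 10 rows; each row shifts and turns the commanded pose from where the row before left it, along the tool's axes as they then stand; what a row does not reach is not made up. A row lasts 1/12 s, in which the tool goes at most 41.7 mm and 7.16 degrees, less where a joint would pass 70% of its speed; a pose out of reach is approached as far as the arm can. A call with a gripper value outside its range is refused whole. The fingers move at their own pace and stop on an object; "grip_force" is the grip in N (left out, the last holds). Time passes only in rows, so rows that do not move let the fingers close, or fill a call up. It gives the time, the measured TCP pose, the force and the opening at its end, in the units of the state.
- ctrl.get_state(): the state, without advancing time (a new reading comes with each control period).
- ctrl.get_image(name): name is "scene" or "top" or "wrist"; returns the picture (480x640x3 uint8, blue, green, red); there is no depth.
- ctrl.camera_info(name): a dict with "camera_matrix" (3x3 intrinsics, pixels), "R" (3x3) and "t" (3): a world point X has camera coordinates R X + t. Camera axes: x right, y down, z forward; pixel columns grow to the right and rows downward; lengths in m; the calibration is good to about 2 mm. The wrist camera is an equidistant fisheye: a pixel r from the principal point sees the ray r / f radians off the axis. A picture is of the moment at which its call begins: read the wrist's pose just before it. camera_info takes no time and is no camera call; for the wrist camera it gives the pose at the moment of the call.
- ctrl.close_job(): hands the job in, once; it reports no verdict.
The state is a dict: "time": time; "joint_positions": joint angles; "qd": joint speeds; "joint_torque": joint torques, N m; "position": TCP position; "tool_rot": TCP orientation; "ft_force": force on the tool from outside, world axes, zero at the start; "torque": the same for the moment, N m; "grip_width": opening from 0.0 (shut) to 1.0 (fully open).
Only numpy, scipy, OpenCV 4.12 (cv2) and the standard library are available. Lean on these libraries where they do the work, as an engineer would, in place of code of your own. Each camera call takes 0.05 s, during which the arm holds its last target.

## Working session

There is one attempt and no reset: what is moved stays moved. The work goes in short steps, Python scripts to look and compute and a tool call to move; the robot and the scene stay as the last step left them, time stands still between calls to the robot, and variables do not carry over. Pictures are saved under pics/ and viewed, and the job is handed in when it is done.

Besides the shell and the picture viewer there is one more tool, called after "Request:" by a JSON object that holds its "name" and its "arguments". play_rows: Moves the arm, as the interface text tells. Its arguments: {"type":"object","properties":{"translation":{"type":"array"},"turn":{"type":"array"},"fingers":{"type":"array"},"grip_force":{"type":"number"}},"required":["translation","turn","fingers"]}

```bash
ls; mkdir -p pics; python3 - <<'E'
from bench import ctrl
import cv2,numpy as np
np.set_printoptions(precision=4,suppress=True)
print(ctrl.get_state())
for n in ["scene","top","wrist"]:
    c=ctrl.camera_info(n);print(n,c)
    cv2.imwrite(f"pics/{n}0.png",ctrl.get_image(n))
E
```

```text
pics
{'time': 0.0, 'joint_positions': array([ 1.1821,  0.3218, -0.0701,  1.4517,  0.0226,  1.3708, -0.0568]), 'qd': array([ 0.0025, -0.0001, -0.0001, -0.001 ,  0.001 , -0.0019, -0.0001]), 'joint_torque': array([ -0.    , -49.1296,  -0.4039, -31.2527,  -0.0638,   0.0438,
         0.0002]), 'position': array([ 0.2545, -0.5975,  0.2214]), 'tool_rot': array([-0.409 ,  2.0021, -1.9982]), 'ft_force': array([-0.2577,  0.7071,  0.8197]), 'torque': array([-0.0075,  0.0227,  0.012 ]), 'grip_width': 0.9983454196327297}
scene {'camera_matrix': array([[540.6427,   0.    , 313.9025],
       [  0.    , 540.6427, 240.157 ],
       [  0.    ,   0.    ,   1.    ]]), 'R': array([[-0.7001,  0.714 ,  0.0011],
       [ 0.4924,  0.4839, -0.7235],
       [-0.5171, -0.5059, -0.6904]]), 't': array([ 0.3811, -0.1849,  1.1985])}
top {'camera_matrix': array([[457.1686,   0.    , 316.3949],
       [  0.    , 457.1686, 239.2236],
       [  0.    ,   0.    ,   1.    ]]), 'R': array([[-0.0258, -0.9996,  0.0084],
       [-0.9977,  0.0252, -0.0634],
       [ 0.0632, -0.01  , -0.998 ]]), 't': array([0.0051, 0.5516, 0.9594])}
wrist {'camera_matrix': array([[371.6483,   0.    , 321.2127],
       [  0.    , 371.6483, 234.4938],
       [  0.    ,   0.    ,   1.    ]]), 'R': array([[ 0.3923, -0.9198, -0.0007],
       [-0.8852, -0.3778,  0.2713],
       [-0.2498, -0.1058, -0.9625]]), 't': array([-0.6501, -0.0323,  0.3899])}
```

View pics/scene0.png

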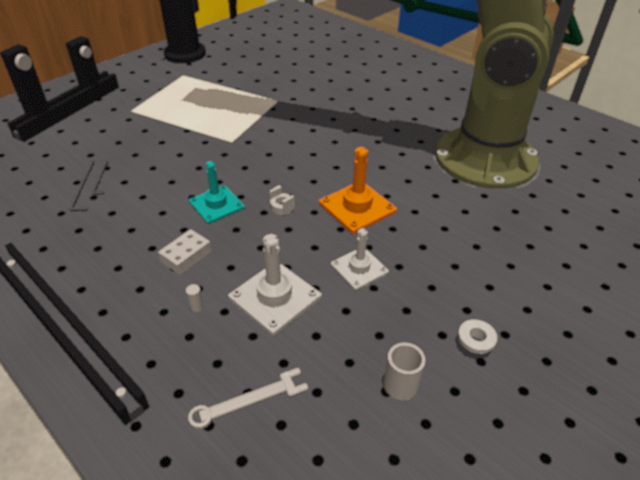

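View pics/top0.png

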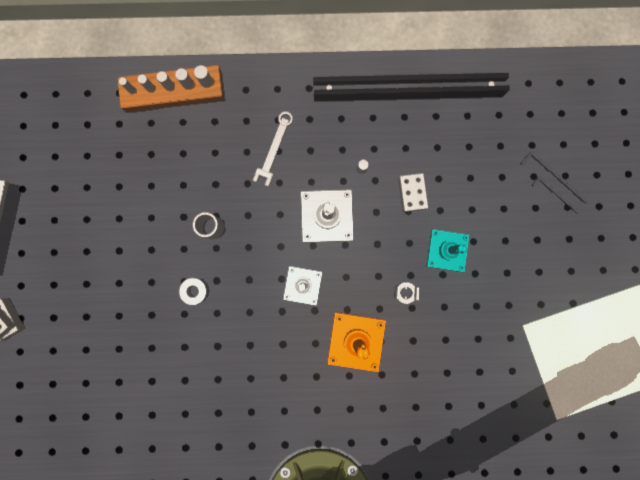

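View pics/wrist0.png

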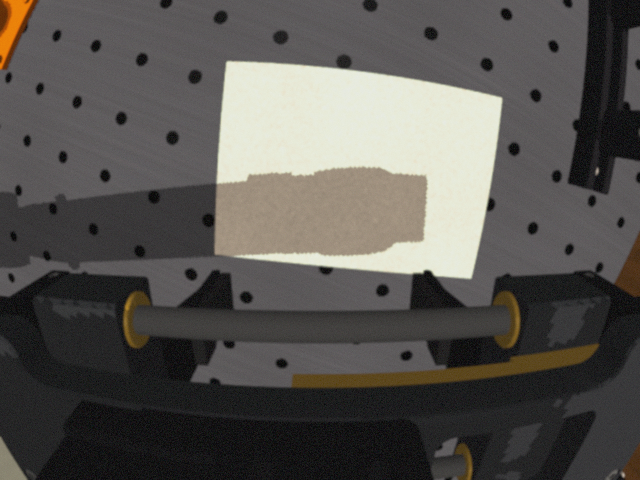

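```bash
python3 - <<'E'
import cv2,numpy as np
s=cv2.imread("pics/scene0.png");t=cv2.imread("pics/top0.png")
def z(im,x,y,w,h,k): return cv2.resize(im[y:y+h,x:x+w],(w*k,h*k),interpolation=cv2.INTER_CUBIC)
a=z(s,240,170,80,60,5);b=z(t,380,265,60,45,6)[:300,:400];b=cv2.resize(b,(400,300))
c=cv2.resize(z(t,287,170,80,60,5),(400,300));d=z(s,235,225,80,60,5)
cv2.imwrite("pics/z1.png",np.vstack([np.hstack([a,b]),np.hstack([c,d])]))
E
```

```text
(no output)
```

View pics/z1.png

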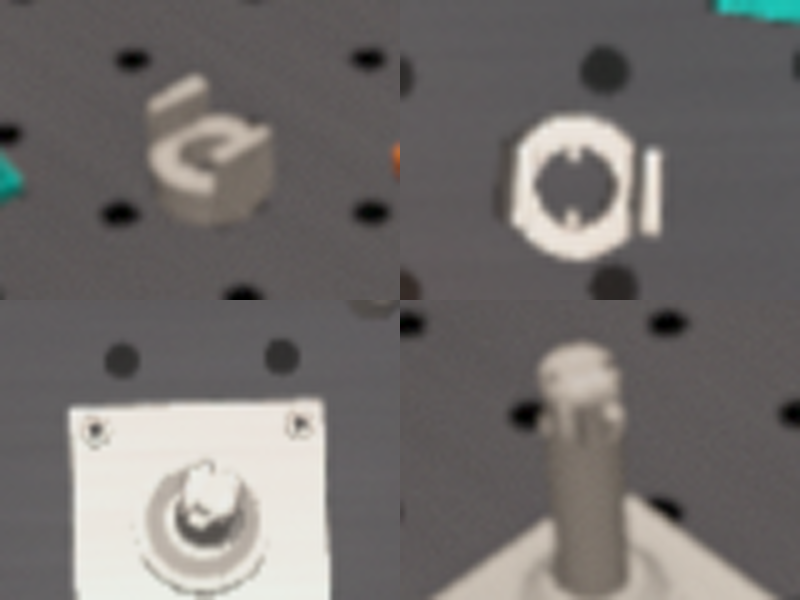

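```bash
cat > h.py <<'E'
from bench import ctrl
import cv2,numpy as np
from scipy.spatial.transform import Rotation as Ro
np.set_printoptions(precision=4,suppress=True)
def ray(cam,uv,name):
    K,R,t=[np.asarray(cam[k]) for k in("camera_matrix","R","t")]
    x=(uv[0]-K[0,2])/K[0,0];y=(uv[1]-K[1,2])/K[1,1]
    if name=="wrist":
        r=np.hypot(x,y);d=np.array([np.sin(r)*x/max(r,1e-9),np.sin(r)*y/max(r,1e-9),np.cos(r)])
    else:d=np.array([x,y,1.])
    d/=np.linalg.norm(d);return -R.T@t,R.T@d
def plane(cam,uv,name,z):
    o,d=ray(cam,uv,name);return o+d*(z-o[2])/d[2]
def tri(rs):
    A=np.zeros((3,3));b=np.zeros(3)
    for o,d in rs:
        P=np.eye(3)-np.outer(d,d);A+=P;b+=P@o
    X=np.linalg.solve(A,b)
    return X,[np.linalg.norm((np.eye(3)-np.outer(d,d))@(X-o))*1e3 for o,d in rs]
def proj(cam,X,name):
    K,R,t=[np.asarray(cam[k]) for k in("camera_matrix","R","t")]
    p=R@np.asarray(X)+t
    if name=="wrist":
        r=np.hypot(p[0],p[1]);th=np.arctan2(r,p[2]);q=p[:2]/max(r,1e-9)*th
    else:q=p[:2]/p[2]
    return np.array([K[0,0]*q[0]+K[0,2],K[1,1]*q[1]+K[1,2]])
E
python3 - <<'E'
from h import *
T=ctrl.camera_info("top");S=ctrl.camera_info("scene")
t=cv2.imread("pics/top0.png");s=cv2.imread("pics/scene0.png")
for im,nm in((t,"top"),(s,"scene")):
    hsv=cv2.cvtColor(im,cv2.COLOR_BGR2HSV)
    m=((hsv[...,2]>135)&(hsv[...,1]<60)).astype(np.uint8)
    cs,_=cv2.findContours(m,cv2.RETR_EXTERNAL,cv2.CHAIN_APPROX_NONE)
    for c in cs:
        if 60<cv2.contourArea(c)<6000:
            print(nm,cv2.contourArea(c),cv2.boundingRect(c),cv2.minAreaRect(c), cv2.fitEllipse(c)[0])
for nm,uv in dict(post=(327,213),shell=(205,225),cone=(193,291),collar=(406,293)).items(): print(nm,plane(T,uv,"top",.03))
E
```

```text
top 79.5 (280, 467, 11, 11) ((285.0, 472.0), (10.0, 10.0), 90.0) (284.7539367675781, 472.2026672363281)
top 312.5 (397, 282, 18, 22) ((405.5, 292.5), (21.0, 17.0), 90.0) (405.6974792480469, 292.5475769042969)
top 549.5 (179, 278, 27, 27) ((192.0, 291.0), (26.0, 26.0), 90.0) (192.0386199951172, 291.0706787109375)
top 1128.5 (283, 266, 39, 40) ((302.1744689941406, 285.1778564453125), (34.351566314697266, 34.69913101196289), 10.007979393005371) (302.1788635253906, 285.197509765625)
top 467.0 (192, 212, 26, 25) ((204.5, 224.0), (24.0, 25.0), 90.0) (204.56915283203125, 224.20851135253906)
top 2535.0 (300, 189, 54, 53) ((326.33148193359375, 215.2867431640625), (51.43886947631836, 51.47883605957031), 87.70938873291016) (326.42352294921875, 215.38681030273438)
top 801.5 (400, 173, 28, 38) ((413.6572265625, 191.6790313720703), (35.8824462890625, 23.987714767456055), 82.40535736083984) (413.6436462402344, 191.7140655517578)
top 75.0 (358, 159, 11, 11) ((363.0000305175781, 164.00001525878906), (9.899494171142578, 9.899494171142578), 45.0) (362.9393615722656, 164.1001739501953)
top 634.5 (253, 1
[... 1989 characters left out ...]
15966796875, 105.91284942626953), (135.34085083007812, 53.54249572753906), 16.699243545532227) (205.60128784179688, 107.71320343017578)
scene 338.5 (549, 70, 30, 30) ((568.1199951171875, 87.16001892089844), (17.599998474121094, 36.39999771118164), 53.13010025024414) (564.5084838867188, 86.9884262084961)
scene 4882.5 (579, 0, 61, 126) ((609.0, 62.5), (125.0, 60.0), 90.0) (616.1019287109375, 73.74017333984375)
scene 858.0 (564, 0, 41, 53) ((581.9780883789062, 22.310226440429688), (26.826826095581055, 56.98565673828125), 19.98310661315918) (583.77783203125, 22.18035125732422)
post [ 0.6058 -0.0328  0.03  ]
shell [0.5867 0.2253 0.03  ]
cone [0.4489 0.2517 0.03  ]
collar [ 0.433  -0.1938  0.03  ]
```

```bash
python3 - <<'E'
from h import *
T=ctrl.camera_info("top");S=ctrl.camera_info("scene")
def tt(n,a,b):
    X,e=tri([ray(T,a,"top"),ray(S,b,"scene")]);print(n,X,e)
tt("shell top",(204.6,224.2),(406.2,358.1))
tt("cone top",(192.04,291.07),(477.7,334.6))
# plate: expected center at z=12
for z in(0.012,):
    bx=cv2.boxPoints(((326.33,215.29),(51.44,51.48),87.7));P=np.array([plane(T,p,"top",z) for p in bx]);print(P,P.mean(0),np.linalg.norm(P[0]-P[1]))
    e=P[1]-P[0];print("yaw",np.degrees(np.arctan2(e[1],e[0])))
s=cv2.imread("pics/scene0.png");t=cv2.imread("pics/top0.png")
def z(im,x,y,w,h,k): return cv2.resize(im[y:y+h,x:x+w],(w*k,h*k),interpolation=cv2.INTER_CUBIC)
a=z(t,310,195,40,30,10);b=z(s,255,225,40,30,10);c=z(t,390,278,40,30,10);d=z(s,262,180,40,30,10)
cv2.imwrite("pics/z2.png",np.vstack([np.hstack([a,b]),np.hstack([c,d])]))
E
```

```text
shell top [0.5851 0.2176 0.0647] [np.float64(0.41158659872407), np.float64(0.41158659872396924)]
cone top [0.4487 0.2554 0.0222] [np.float64(0.39232477359452816), np.float64(0.3923247735945349)]
[[ 0.6581  0.0246  0.012 ]
 [ 0.6599 -0.0868  0.012 ]
 [ 0.5483 -0.0879  0.012 ]
 [ 0.5467  0.0228  0.012 ]] [ 0.6033 -0.0318  0.012 ] 0.11145218306221502
yaw -89.07326273816012
```

View pics/z2.png

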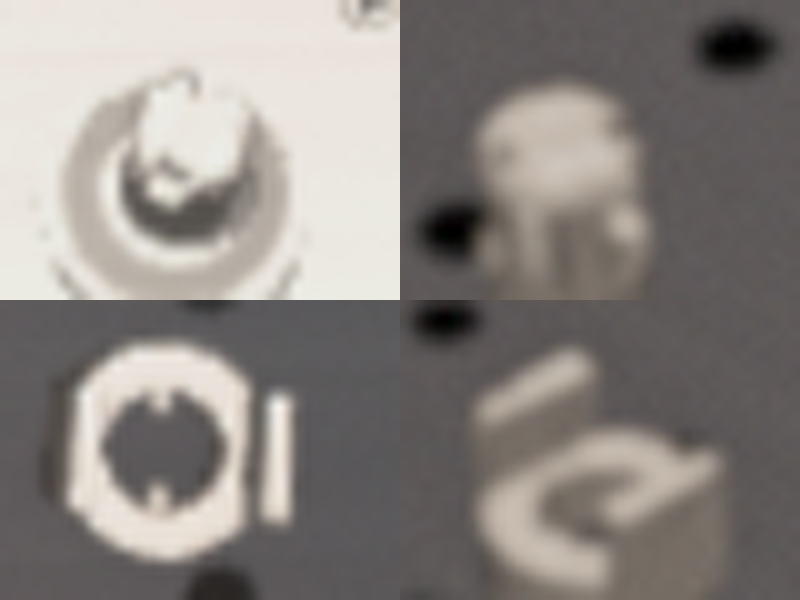

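```bash
cat >> h.py <<'E'
def tool(st=None):
    st=st or ctrl.get_state();return np.array(st["position"]),Ro.from_rotvec(st["tool_rot"]).as_matrix()
def goal(yawz):
    # tool y down, tool z at world angle yawz (deg)
    a=np.radians(yawz);z=np.array([np.cos(a),np.sin(a),0]);y=np.array([0,0,-1.]);return np.c_[np.cross(y,z),y,z]
def delta(p,yawz,P=None,R=None):
    if P is None:P,R=tool()
    G=goal(yawz);rv=Ro.from_matrix(R.T@G).as_rotvec()
    print("turn rv(tool)",rv,"deg",np.degrees(np.linalg.norm(rv)))
    d=np.array(p)-P
    print("shift mm in tool axes before turn",R.T@d*1e3,"after turn",G.T@d*1e3)
E
python3 - <<'E'
from h import *
P,R=tool();print(P);print(R)
c=ctrl.camera_info("wrist");Rc,t=c["R"],c["t"];C=-Rc.T@t
print("cam in tool mm",R.T@(C-P)*1e3,"cam axes in tool\n",(Rc@R))
T=ctrl.camera_info("top");print(plane(T,(329.25,207.8),"top",.138), plane(T,(406.3,293),"top",.018))
delta([.585,.218,.20],90);delta([.585,.218,.20],-90)
E
```

```text
[ 0.2546 -0.5976  0.2218]
[[-0.9199 -0.0007  0.392 ]
 [-0.392   0.0013 -0.9199]
 [ 0.0001 -1.     -0.0014]]
cam in tool mm [ -75.0005 -161.9772    0.528 ] cam axes in tool
 [[-0.0003 -0.001   1.    ]
 [ 0.9625 -0.2712  0.    ]
 [ 0.2712  0.9625  0.001 ]]
[ 0.6025 -0.0335  0.138 ] [ 0.4323 -0.1969  0.018 ]
turn rv(tool) [ 0.0006 -2.7387 -0.0019] deg 156.91801689009546
shift mm in tool axes before turn [-623.7366   22.5468 -620.745 ] after turn [330.4262  21.7547 815.6134]
turn rv(tool) [0.0014 0.4029 0.0004] deg 23.082131987262198
shift mm in tool axes before turn [-623.7366   22.5468 -620.745 ] after turn [-330.4262   21.7547 -815.6134]
```

Request:
{"name": "play_rows", "arguments": {"translation": [[-19,0,-23],[-20,0,-28],[-18,0,-33],[-15,0,-36],[-14,0,-38],[-14,0,-38],[-14,0,-38],[-14,0,-38],[-14,0,-38],[-11,0,-32]], "turn": [[0,0.1,0],[0,0.1,0],[0,0.1,0],[0,0.1,0],[0,0,0],[0,0,0],[0,0,0],[0,0,0],[0,0,0],[0,0,0]], "fingers": [1,1,1,1,1,1,1,1,1,1]}}

```text
time: 0.98
position: [0.3772, -0.2381, 0.2225]
tool_rot: [-0.005, 2.219, -2.219]
ft_force: [1.2, -0.1, 0.0]
grip_width: 1.004
```

```bash
python3 - <<'E'
from h import *
cv2.imwrite("pics/w1.png",ctrl.get_image("wrist"))
P,R=tool();print(P);print(R);print(ctrl.get_state()["time"],ctrl.get_state()["qd"])
E
```

```text
[ 0.38   -0.2314  0.2227]
[[-0.9999  0.0011  0.0131]
 [-0.0131  0.0032 -0.9999]
 [-0.0011 -1.     -0.0032]]
1.0333 [ 0.0228  0.0327  0.0372 -0.0375  0.0255 -0.0155  0.1431]
```

View pics/w1.png

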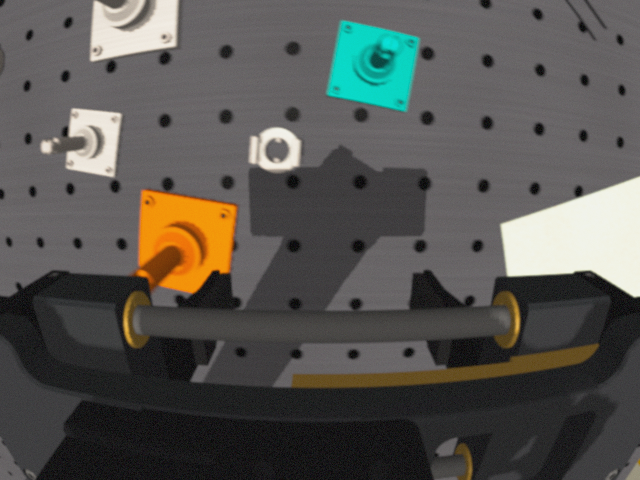

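```bash
python3 - <<'E'
from h import *
import pickle
W=ctrl.camera_info("wrist");pickle.dump(W,open("w1.pkl","wb"))
im=cv2.imread("pics/w1.png");c=im[120:180,240:310];cv2.imwrite("pics/w1z.png",cv2.resize(c,None,fx=9,fy=9,interpolation=cv2.INTER_CUBIC))
print(plane(W,(279,149),"wrist",.018))
E
```

```text
[ 0.4389 -0.189   0.018 ]
```

View pics/w1z.png

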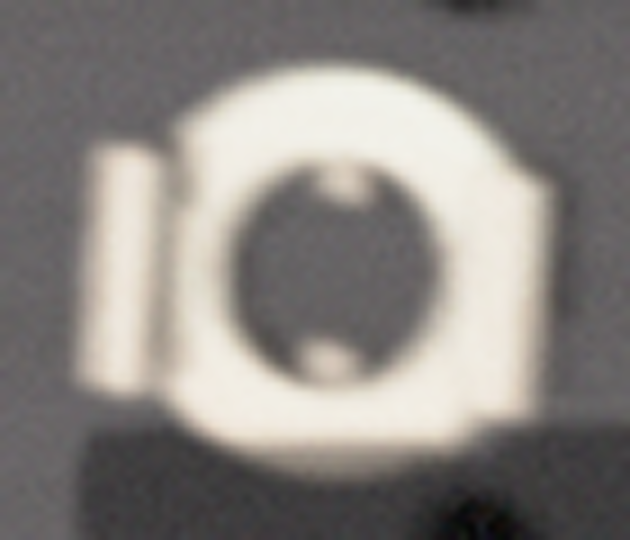

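Request:
{"name": "play_rows", "arguments": {"translation": [[-10,4,-14],[-18,6,-24],[-18,6,-24],[-18,6,-24],[-18,6,-24],[-18,6,-24],[-18,6,-24],[-18,6,-24],[-12,4,-14],[0,0,0]], "turn": [[0,0.013,0],[0,0,0],[0,0,0],[0,0,0],[0,0,0],[0,0,0],[0,0,0],[0,0,0],[0,0,0],[0,0,0]], "fingers": [1,1,1,1,1,1,1,1,1,1]}}

```text
time: 1.87
position: [0.5277, -0.042, 0.1715]
tool_rot: [-0.004, -2.223, 2.216]
ft_force: [-1.0, 0.5, 0.6]
grip_width: 0.998
```

```bash
python3 - <<'E'
from h import *
import pickle
W=ctrl.camera_info("wrist");im=ctrl.get_image("wrist")
pickle.dump(W,open("w2.pkl","wb"));cv2.imwrite("pics/w2.png",im)
P,R=tool();print(P);print(R);print(ctrl.get_state()["time"])
u=proj(W,[.603,-.033,.138],"wrist");print(u)
E
```

```text
[ 0.5266 -0.0446  0.1717]
[[-1.     -0.0014 -0.0061]
 [ 0.0061  0.0014 -1.    ]
 [ 0.0014 -1.     -0.0014]]
1.9167
[302.8559 132.305 ]
```

View pics/w2.png

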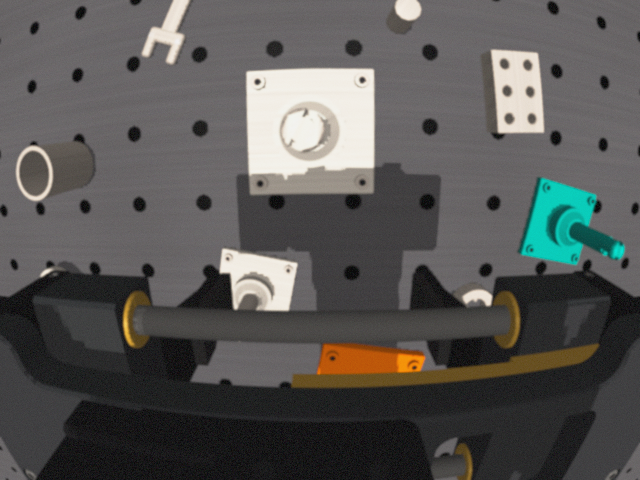

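```bash
python3 - <<'E'
from h import *
im=cv2.imread("pics/w2.png");c=im[95:165,265:350];c=cv2.convertScaleAbs(c,alpha=2.2,beta=-290);cv2.imwrite("pics/w2z.png",cv2.resize(c,None,fx=8,fy=8,interpolation=cv2.INTER_CUBIC))
E
```

```text
(no output)
```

View pics/w2z.png

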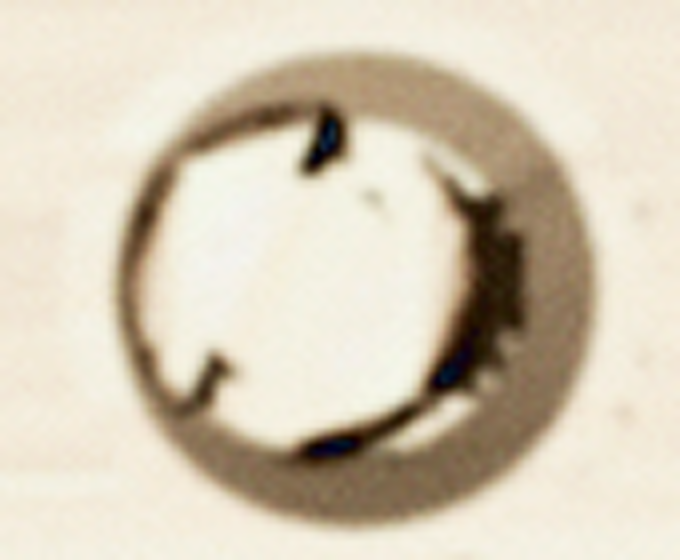

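```bash
python3 - <<'E'
from h import *
im=cv2.imread("pics/w2.png");c=im[104:156,277:329];g=c.min(2);print(np.percentile(g,[5,25,50,75,95,99]))
a=cv2.resize(g,None,fx=11,fy=11,interpolation=cv2.INTER_CUBIC)
a=np.clip((a.astype(float)-205)*5,0,255).astype(np.uint8)
cv2.imwrite("pics/w2zz.png",a)
E
```

```text
[139. 179. 223. 234. 237. 239.]
```

View pics/w2zz.png

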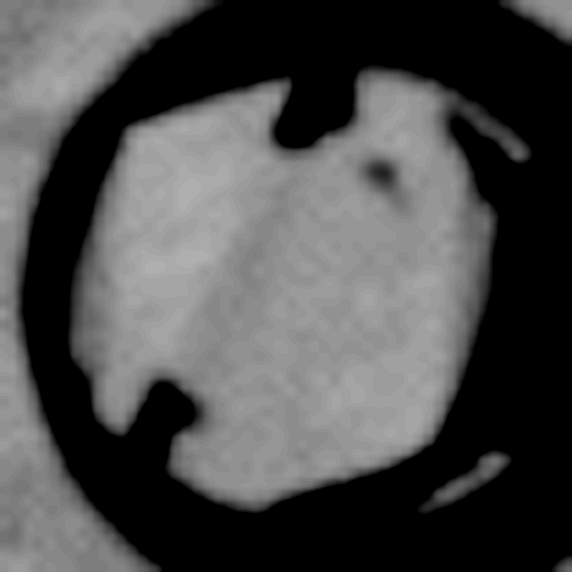

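```bash
python3 - <<'E'
from h import *
import pickle
S=ctrl.camera_info("scene");T=ctrl.camera_info("top");W=pickle.load(open("w2.pkl","rb"))
a=plane(S,(277.5,237),"scene",.138);b=plane(S,(265,240.5),"scene",.138);print(a,b,np.degrees(np.arctan2(*(b-a)[[1,0]])))
f=lambda x,y:plane(W,(277+(x-5)/11,104+(y-5)/11),"wrist",.138)
for p in [(283,290),(275,145),(380,175),(340,80),(165,385),(190,407),(120,430),(170,465),(75,320),(490,230),(360,70),(255,510),(290,170),(190,370)]:
    q=f(*p);print(p,(q[:2]-[.603,-.033])*1e3)
x,e=tri([ray(W,(277+(283-5)/11,104+(285)/11),"wrist"),ray(T,(329.25,207.8),"top")]);print(x,e)
# corners of plate
im=cv2.imread("pics/w2.png");hsv=cv2.cvtColor(im,cv2.COLOR_BGR2HSV)
for uv in [(246.5,71),(374,68.5),(373.5,193),(250,193.5)]: print(plane(W,uv,"wrist",.012))
# shot of scene zoomed
s=ctrl.get_image("scene");c=s[225:265,250:295];cv2.imwrite("pics/s1z.png",cv2.resize(c,None,fx=14,fy=14,interpolation=cv2.INTER_CUBIC))
t=ctrl.get_image("top");cv2.imwrite("pics/t1.png",t)
E
```

```text
[ 0.5951 -0.0268  0.138 ] [ 0.6132 -0.0345  0.138 ] -22.89893692068172
(283, 290) [1.2652 0.2936]
(275, 145) [8.215  0.6203]
(380, 175) [ 6.7184 -4.3219]
(340, 80) [11.2923 -2.4626]
(165, 385) [-3.1993  5.9363]
(190, 407) [-4.2733  4.7588]
(120, 430) [-5.3192  8.1084]
(170, 465) [-7.0393  5.7445]
(75, 320) [ 0.0015 10.1865]
(490, 230) [ 4.0533 -9.4932]
(360, 70) [11.7617 -3.4066]
(255, 510) [-9.2548  1.7192]
(290, 170) [ 7.0066 -0.0794]
(190, 370) [-2.5004  4.7392]
[ 0.6038 -0.0331  0.1321] [np.float64(0.8323575103480539), np.float64(0.8323575103478204)]
[0.6586 0.0218 0.012 ]
[ 0.6595 -0.0876  0.012 ]
[ 0.5501 -0.0881  0.012 ]
[0.5502 0.021  0.012 ]
```

View pics/s1z.png

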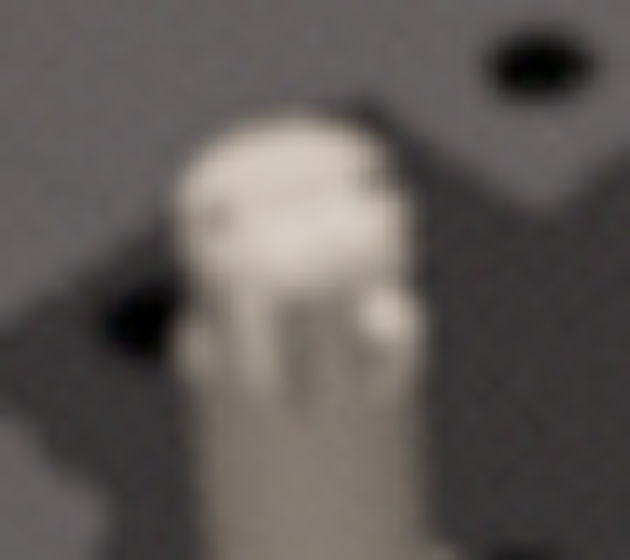

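Request:
{"name": "play_rows", "arguments": {"translation": [[0,0,-16],[0,0,-30],[0,0,-34],[0,0,-34],[0,0,-34],[0,0,-34],[0,0,-34],[0,0,-26],[0,0,-10],[0,0,0]], "turn": [[0,0,0],[0,0,0],[0,0,0],[0,0,0],[0,0,0],[0,0,0],[0,0,0],[0,0,0],[0,0,0],[0,0,0]], "fingers": [1,1,1,1,1,1,1,1,1,1]}}

```text
time: 2.85
position: [0.5285, 0.2069, 0.1728]
tool_rot: [-0.008, -2.218, 2.217]
ft_force: [-0.3, -0.1, -0.1]
grip_width: 0.999
```

```bash
python3 - <<'E'
from h import *
import pickle
W=ctrl.camera_info("wrist");im=ctrl.get_image("wrist")
pickle.dump(W,open("w3.pkl","wb"));cv2.imwrite("pics/w3.png",im)
P,R=tool();print(P);print(R);print(ctrl.get_state()["time"])
hsv=cv2.cvtColor(im,cv2.COLOR_BGR2HSV)
m=((hsv[...,2]>135)&(hsv[...,1]<60)).astype(np.uint8)
cs,_=cv2.findContours(m,cv2.RETR_EXTERNAL,cv2.CHAIN_APPROX_NONE)
for c in cs:
    if 150<cv2.contourArea(c)<6000: print(cv2.contourArea(c),cv2.boundingRect(c),cv2.fitEllipse(c))
print(proj(W,[.585,.218,.068],"wrist"),proj(W,[.449,.255,.026],"wrist"))
E
```

```text
[0.529  0.2044 0.1725]
[[-1.     -0.     -0.0099]
 [ 0.0099 -0.0013 -1.    ]
 [ 0.     -1.      0.0013]]
2.9
449.5 (0, 436, 23, 42) ((7.994044780731201, 462.19512939453125), (18.649600982666016, 43.61960983276367), 159.681640625)
2859.5 (217, 346, 191, 39) ((309.613525390625, 363.1907043457031), (33.327701568603516, 168.5307159423828), 87.32234191894531)
483.5 (303, 280, 48, 21) ((324.41265869140625, 289.5711975097656), (17.8969669342041, 49.422733306884766), 89.98025512695312)
1576.5 (233, 274, 70, 38) ((266.2142639160156, 293.6369934082031), (39.15373229980469, 65.57749938964844), 96.51615905761719)
1406.5 (159, 248, 169, 28) ((246.24563598632812, 259.24346923828125), (20.172588348388672, 143.7621612548828), 89.65043640136719)
445.0 (0, 248, 37, 39) ((12.568458557128906, 268.2495422363281), (29.95723533630371, 38.120906829833984), 133.34996032714844)
3274.5 (461, 244, 174, 64) ((545.8824462890625, 273.31671142578125), (60.035709381103516, 163.87673950195312), 83.78269958496094)
610.5 (194, 214, 43, 34) ((218.14305114746094, 229.74798583984375), (29.494243621826172, 40.2286491394043), 92.57111358642578)
169.0 (613, 151, 27, 23) ((626.8175048828125, 161.98324584960938), (17.78434181213379, 27.121532440185547), 54.60047912597656)
310.0 (57, 57, 44, 28) ((81.32537841796875, 71.79451751708984), (19.4210147857666, 39.509361267089844), 79.55297088623047)
470.5 (474, 50, 51, 23) ((496.4934997558594, 61.33921432495117), (15.344657897949219, 51.32263946533203), 102.87098693847656)
1350.0 (0, 18, 142, 48) ((56.50138473510742, 36.37766647338867), (31.077062606811523, 133.85679626464844), 79.80118560791016)
968.0 (572, 16, 68, 53) ((609.69775390625, 38.7827033996582), (36.7413444519043, 65.2662582397461), 113.28178405761719)
[304.6193 158.625 ] [269.6473 304.9883]
```

View pics/w3.png

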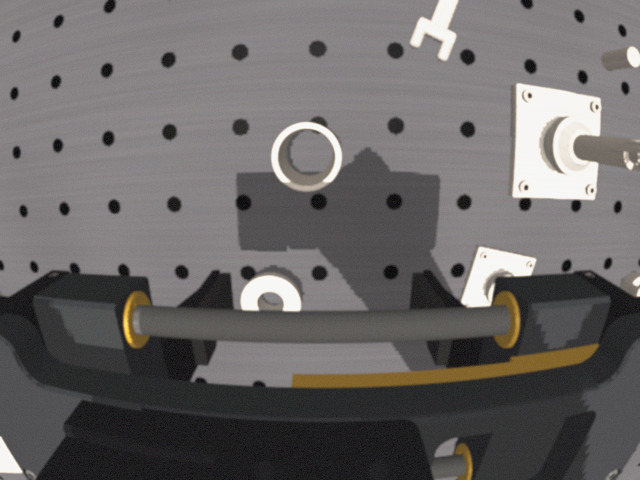

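```bash
python3 - <<'E'
from h import *
import pickle
W=pickle.load(open("w3.pkl","rb"));T=ctrl.camera_info("top")
im=cv2.imread("pics/w3.png")
m=(im.min(2)>165).astype(np.uint8);m[:110]=0;m[200:]=0;m[:,:260]=0;m[:,350:]=0
cs,_=cv2.findContours(m,cv2.RETR_EXTERNAL,cv2.CHAIN_APPROX_NONE);c=max(cs,key=len);pts=cv2.convexHull(c)[:,0]
e=cv2.fitEllipse(pts);print(e)
q=np.array([plane(W,p,"wrist",.068)[:2] for p in pts]);
(cx,cy),r=cv2.minEnclosingCircle(q.astype(np.float32));print("shell",cx,cy,r,cv2.fitEllipse((q*1e4).astype(np.float32)))
print(tri([ray(W,e[0],"wrist"),ray(T,(204.6,224.2),"top")]))
w=plane(T,(204.6,224.2),"top",.068);print(w)
delta([cx,cy,.037],-90)
E
```

```text
((305.9719543457031, 155.70269775390625), (67.61125946044922, 71.31539154052734), 89.00308227539062)
shell 0.5864221453666687 0.2169993370771408 0.025546744465827942 ((5869.65869140625, 2171.026611328125), (488.7122802734375, 511.68438720703125), 0.32236605882644653)
(array([0.5859, 0.2179, 0.062 ]), [np.float64(1.0211180963094062), np.float64(1.0211180963097635)])
[0.5846 0.2172 0.068 ]
turn rv(tool) [-0.0013 -0.0099  0.    ] deg 0.5729436706794239
shift mm in tool axes before turn [-57.3261 135.4981 -13.3355] after turn [-57.4493 135.5171 -12.5915]
```

Request:
{"name": "play_rows", "arguments": {"translation": [[-19,0,-4],[-25,0,-6],[-13,12,-2.5],[0,25,0],[0,30,0],[0,30,0],[0,22,0],[0,12,0],[0,4.5,0],[0,0,0]], "turn": [[0,-0.01,0],[0,0,0],[0,0,0],[0,0,0],[0,0,0],[0,0,0],[0,0,0],[0,0,0],[0,0,0],[0,0,0]], "fingers": [1,1,1,1,1,1,1,1,1,1], "grip_force": 20}}

```text
time: 3.73
position: [0.5862, 0.2154, 0.0364]
tool_rot: [-0.002, -2.218, 2.221]
ft_force: [-0.2, -0.1, -0.8]
grip_width: 1.0
```

Request:
{"name": "play_rows", "arguments": {"translation": [[0,0,0],[0,0,0],[0,0,0],[0,0,0],[0,0,0],[0,0,0],[0,0,0],[0,0,0],[0,0,0],[0,0,0]], "turn": [[0,0,0],[0,0,0],[0,0,0],[0,0,0],[0,0,0],[0,0,0],[0,0,0],[0,0,0],[0,0,0],[0,0,0]], "fingers": [0.3,0,-0.3,-0.5,-0.5,-0.5,-0.5,-0.5,-0.5,-0.5], "grip_force": 20}}

```text
time: 4.57
position: [0.5861, 0.2178, 0.0373]
tool_rot: [0.0, 2.221, -2.221]
ft_force: [0.4, 0.6, 2.1]
grip_width: 0.564
```

```bash
python3 - <<'E'
from h import *
im=ctrl.get_image("wrist");cv2.imwrite("pics/w4.png",im)
P,R=tool();print(P);print(R);s=ctrl.get_state();print(s["time"],s["grip_width"],s["ft_force"])
E
```

```text
[0.5861 0.2178 0.0372]
[[-1.      0.0003 -0.0001]
 [ 0.0001 -0.     -1.    ]
 [-0.0003 -1.      0.    ]]
4.6167 0.5605205055472011 [-0.2489  0.1011  2.0978]
```

View pics/w4.png

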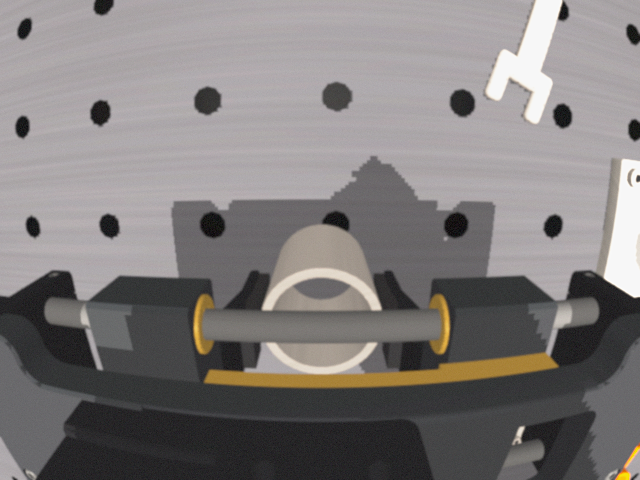

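Request:
{"name": "play_rows", "arguments": {"translation": [[0,-6,0],[0,-20,0],[0,-30,0],[0,-33,8],[-2,-30,20],[-3,-22,30],[-3,-12,34],[-3,-2,34],[-3,0,34],[-2,0,30]], "turn": [[0,0,0],[0,0,0],[0,0,0],[0,0,0],[0,0,0],[0,0,0],[0,0,0],[0,0,0],[0,0,0],[0,0,0]], "fingers": [-0.5,-0.5,-0.5,-0.5,-0.5,-0.5,-0.5,-0.5,-0.5,-0.5]}}

```text
time: 5.45
position: [0.6017, 0.0248, 0.1921]
tool_rot: [-0.001, -2.219, 2.222]
ft_force: [1.2, -0.1, -3.8]
grip_width: 0.563
```

Request:
{"name": "play_rows", "arguments": {"translation": [[-1,0,24],[-1,0,17],[0,0,11],[0,0,6],[0,0,3],[0,0,0],[0,0,0],[0,0,0],[0,0,0],[0,0,0]], "turn": [[0,0,0],[0,0,0],[0,0,0],[0,0,0],[0,0,0],[0,0,0],[0,0,0],[0,0,0],[0,0,0],[0,0,0]], "fingers": [-0.5,-0.5,-0.5,-0.5,-0.5,-0.5,-0.5,-0.5,-0.5,-0.5]}}

```text
time: 6.28
position: [0.604, -0.0322, 0.1921]
tool_rot: [-0.001, 2.221, -2.221]
ft_force: [-0.4, 0.7, -2.5]
grip_width: 0.557
```

```bash
python3 - <<'E'
from h import *
im=ctrl.get_image("wrist");cv2.imwrite("pics/w5.png",im)
P,R=tool();print(P);print(R);s=ctrl.get_state();print(s["time"],s["grip_width"],s["ft_force"])
cv2.imwrite("pics/s5.png",ctrl.get_image("scene"))
delta([.604,-.033,.19],-90)
E
```

```text
[ 0.604  -0.0325  0.1921]
[[-1.      0.0001  0.001 ]
 [-0.001   0.     -1.    ]
 [-0.0001 -1.     -0.    ]]
6.3333 0.5614902765353341 [-0.3539  0.1968 -3.6253]
turn rv(tool) [-0.      0.0006  0.    ] deg 0.03537523003259736
shift mm in tool axes before turn [-0.071   2.053   0.2161] after turn [-0.0711  2.053   0.2161]
```

View pics/w5.png

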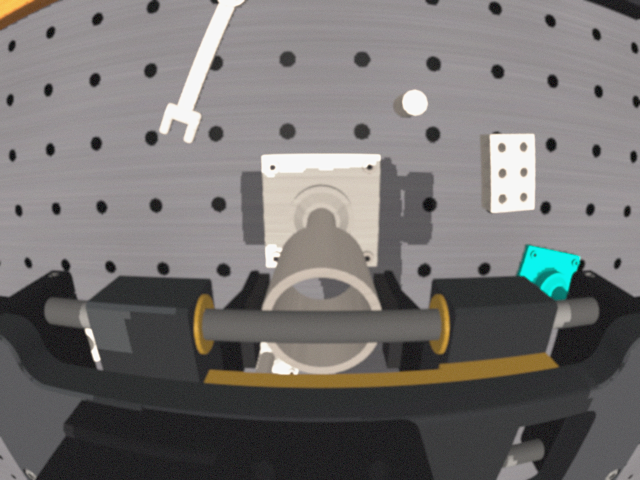

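View pics/s5.png

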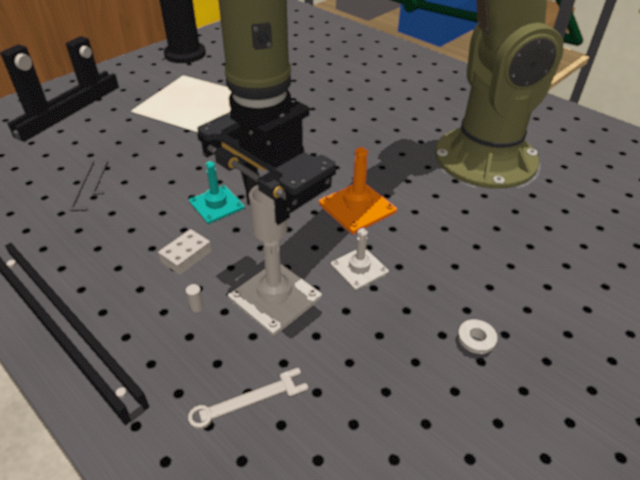

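Request:
{"name": "play_rows", "arguments": {"translation": [[0,5,0.3],[0,10,0],[0,13,0],[0,15,0],[0,15,0],[0,15,0],[0,14,0],[0,10,0],[0,6,0],[0,2,0]], "turn": [[0,0,0],[0,0,0],[0,0,0],[0,0,0],[0,0,0],[0,0,0],[0,0,0],[0,0,0],[0,0,0],[0,0,0]], "fingers": [-0.5,-0.5,-0.5,-0.5,-0.5,-0.5,-0.5,-0.5,-0.5,-0.5]}}

```text
time: 7.22
position: [0.6031, -0.0336, 0.0854]
tool_rot: [0.002, -2.221, 2.22]
ft_force: [-0.9, -0.0, -2.9]
grip_width: 0.561
```

Request:
{"name": "play_rows", "arguments": {"translation": [[0,1.5,0],[0,1.5,0],[0,1,0],[0,1,0],[0,1,0],[0,1,0],[0,0,0],[0,0,0],[0,0,0],[0,0,0]], "turn": [[0,0,0],[0,0,0],[0,0,0],[0,0,0],[0,0,0],[0,0,0],[0,0,0],[0,0,0],[0,0,0],[0,0,0]], "fingers": [-0.5,-0.5,-0.5,-0.5,-0.5,-0.5,-0.5,-0.5,-0.5,-0.5]}}

```text
time: 8.05
position: [0.6042, -0.0334, 0.0803]
tool_rot: [0.001, 2.221, -2.221]
ft_force: [-0.4, 0.5, -1.5]
grip_width: 0.562
```

Request:
{"name": "play_rows", "arguments": {"translation": [[0,0.5,0],[0,0.5,0],[0,0.5,0],[0,0.5,0],[0,0,0],[0,0,0],[0,0,0],[0,0,0],[0,0,0],[0,0,0]], "turn": [[0,0,0],[0,0,0],[0,0,0],[0,0,0],[0,0,0],[0,0,0],[0,0,0],[0,0,0],[0,0,0],[0,0,0]], "fingers": [-0.5,-0.5,-0.5,-0.5,-0.5,-0.5,-0.5,-0.5,-0.5,-0.5]}}

```text
time: 8.88
position: [0.6046, -0.0328, 0.0791]
tool_rot: [0.001, 2.221, -2.22]
ft_force: [-0.9, 1.5, 5.7]
grip_width: 0.56
```

Request:
{"name": "play_rows", "arguments": {"translation": [[0,0,0],[0,0,0],[0,0,0],[0,-3,0],[0,-12,0],[0,-25,0],[0,-30,0],[0,-30,0],[4,-16,-6],[16,-4,-22]], "turn": [[0,0,0],[0,0,0],[0,0,0],[0,0,0],[0,0,0],[0,0,0],[0,0,0],[0,0,0],[0,0,0],[0,0,0]], "fingers": [0.2,0.5,1,1,1,1,1,1,1,1]}}

```text
time: 9.72
position: [0.5877, -0.0097, 0.2028]
tool_rot: [0.017, 2.218, -2.223]
ft_force: [0.5, -1.1, -0.2]
grip_width: 1.0
```

Request:
{"name": "play_rows", "arguments": {"translation": [[22,0,-30],[22,0,-32],[22,0,-32],[22,0,-32],[22,0,-32],[22,0,-32],[22,0,-30],[18,0,-22],[10,0,-12],[0,0,0]], "turn": [[0,0,0],[0,0,0],[0,0,0],[0,0,0],[0,0,0],[0,0,0],[0,0,0],[0,0,0],[0,0,0],[0,0,0]], "fingers": [1,1,1,1,1,1,1,1,1,1]}}

```text
time: 10.55
position: [0.3993, 0.2523, 0.1992]
tool_rot: [-0.006, 2.217, -2.217]
ft_force: [-0.2, 0.1, 0.7]
grip_width: 1.002
```

```bash
python3 - <<'E'
from h import *
import pickle
W=ctrl.camera_info("wrist");im=ctrl.get_image("wrist")
pickle.dump(W,open("w6.pkl","wb"));cv2.imwrite("pics/w6.png",im)
P,R=tool();print(P);print(R);s=ctrl.get_state();print(s["time"],s["grip_width"],s["ft_force"])
s=ctrl.get_image("scene");cv2.imwrite("pics/s6.png",cv2.resize(s[200:350,200:400],None,fx=4,fy=4))
E
```

```text
[0.4011 0.25   0.199 ]
[[-1.      0.002   0.0042]
 [-0.0042 -0.0008 -1.    ]
 [-0.002  -1.      0.0008]]
10.6 0.9985947290207872 [ 0.9401 -0.9755  0.6862]
```

View pics/w6.png

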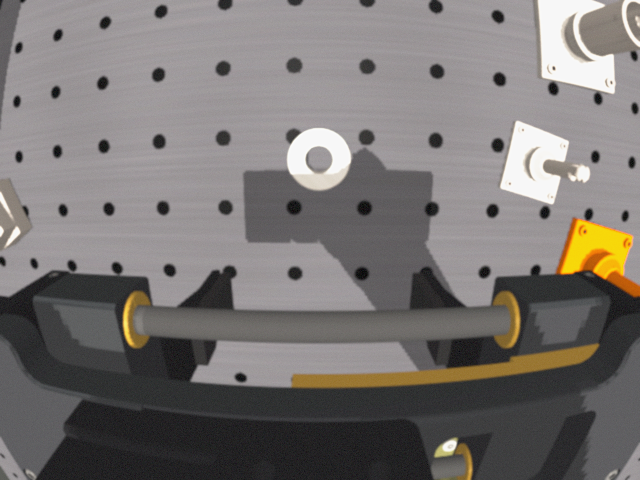

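View pics/s6.png

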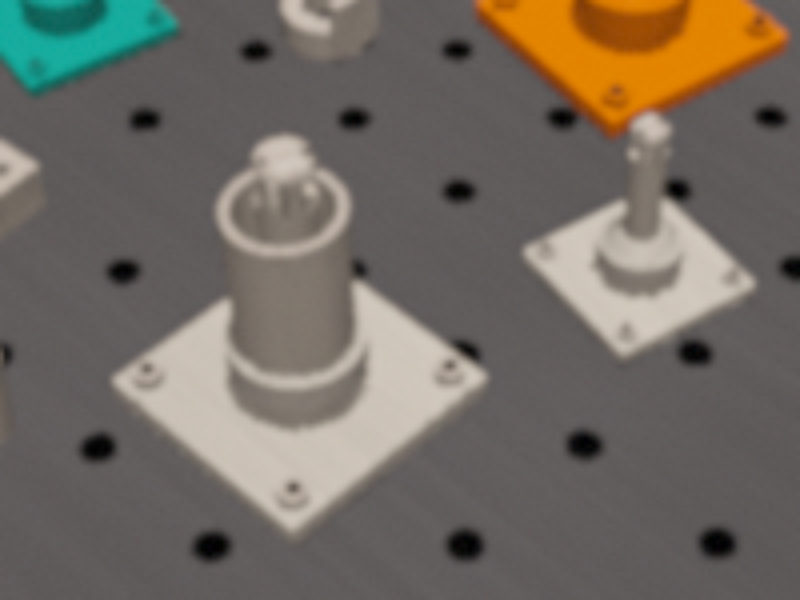

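Shell is seated squarely on the post. The cone shows at about (319,159) in the wrist view.

```bash
python3 - <<'E'
from h import *
import pickle
W=pickle.load(open("w6.pkl","rb"));T=ctrl.camera_info("top")
im=cv2.imread("pics/w6.png")
hsv=cv2.cvtColor(im,cv2.COLOR_BGR2HSV);g=im.min(2)
# flange incl. shaded part: colour warmer than table
m=((im[...,2].astype(int)-im[...,0]>8)&(g>95)).astype(np.uint8);m[:115]=0;m[205:]=0;m[:,:275]=0;m[:,365:]=0
m=cv2.morphologyEx(m,cv2.MORPH_OPEN,np.ones((3,3)))
cs,_=cv2.findContours(m,cv2.RETR_EXTERNAL,cv2.CHAIN_APPROX_NONE);c=max(cs,key=len);print(cv2.boundingRect(c))
pts=cv2.convexHull(c)[:,0];e=cv2.fitEllipse(pts);print(e)
q=np.array([plane(W,p,"wrist",.026)[:2] for p in pts]);(cx,cy),r=cv2.minEnclosingCircle(q.astype(np.float32));print("cone",cx,cy,r)
print(tri([ray(W,e[0],"wrist"),ray(T,(192.04,291.07),"top")]),plane(T,(192.04,291.07),"top",.026))
delta([cx,cy,.004],-90)
E
```

```text
(292, 165, 58, 26)
((321.70196533203125, 175.80966186523438), (26.84207534790039, 57.71214294433594), 80.31173706054688)
cone 0.44046750664711 0.25284767150878906 0.026353204622864723
(array([0.444 , 0.2502, 0.0498]), [np.float64(5.874442631404716), np.float64(5.874442631404748)]) [0.4486 0.2548 0.026 ]
turn rv(tool) [-0.001   0.0011 -0.0018] deg 0.13387303436923678
shift mm in tool axes before turn [-37.8233 194.8284  -4.5853] after turn [-38.1731 194.7636  -4.4369]
```

```bash
python3 - <<'E'
from h import *
import pickle
W=pickle.load(open("w6.pkl","rb"));T=ctrl.camera_info("top")
im=cv2.imread("pics/w6.png");g=im.min(2)
m=((g>200)|((im[...,2].astype(int)-im[...,0]>8)&(g>95))).astype(np.uint8);m[:115]=0;m[205:]=0;m[:,:275]=0;m[:,365:]=0
m=cv2.morphologyEx(m,cv2.MORPH_OPEN,np.ones((3,3)))
cs,_=cv2.findContours(m,cv2.RETR_EXTERNAL,cv2.CHAIN_APPROX_NONE);pts=cv2.convexHull(np.vstack([c for c in cs if len(c)>20]))[:,0];print(cv2.boundingRect(pts))
e=cv2.fitEllipse(pts);print(e)
q=np.array([plane(W,p,"wrist",.026)[:2] for p in pts]);(cx,cy),r=cv2.minEnclosingCircle(q.astype(np.float32));print("cone",cx,cy,r)
print(tri([ray(W,e[0],"wrist"),ray(T,(192.04,291.07),"top")]))
delta([cx,cy,.004],-90)
E
```

```text
(287, 128, 65, 63)
((318.4757995605469, 158.73715209960938), (63.097434997558594, 64.86590576171875), 88.2370376586914)
cone 0.4503375291824341 0.2545585036277771 0.029658248648047447
(array([0.4498, 0.2548, 0.0253]), [np.float64(1.2031276704726792), np.float64(1.2031276704728804)])
turn rv(tool) [-0.001   0.0011 -0.0018] deg 0.13387303436923678
shift mm in tool axes before turn [-47.6951 194.8447  -6.2854] after turn [-48.0431 194.7636  -6.1478]
```

Request:
{"name": "play_rows", "arguments": {"translation": [[-14,8,-2],[-20,20,-2],[-14.5,28,-0.8],[0,30,0],[0,32,0],[0,30,0],[0,24,0],[0,13,0],[0,7,0],[0,3,0]], "turn": [[0,0,0],[0,0,0],[0,0,0],[0,0,0],[0,0,0],[0,0,0],[0,0,0],[0,0,0],[0,0,0],[0,0,0]], "fingers": [1,1,1,1,1,1,1,1,1,1]}}

```text
time: 11.48
position: [0.451, 0.2523, 0.0023]
tool_rot: [-0.001, -2.219, 2.221]
ft_force: [0.3, -0.2, 0.0]
grip_width: 0.997
```

```bash
python3 - <<'E'
from h import *
P,R=tool();print(P);print(R);s=ctrl.get_state();print(s["time"],s["grip_width"],s["ft_force"])
delta([.4495,.2548,.004],-90)
E
```

```text
[0.451  0.2523 0.0023]
[[-1.     -0.0011 -0.0018]
 [ 0.0018 -0.0005 -1.    ]
 [ 0.0011 -1.      0.0005]]
11.4833 0.9969700101130751 [ 0.3243 -0.2473  0.0116]
turn rv(tool) [-0.0005 -0.0018  0.0011] deg 0.12420649815124583
shift mm in tool axes before turn [ 1.4845 -1.6524 -2.5294] after turn [ 1.4781 -1.6527 -2.5329]
```

Request:
{"name": "play_rows", "arguments": {"translation": [[0,0,0],[0,0,0],[0,0,0],[0,0,0],[0,0,0],[0,0,0],[0,0,0],[0,0,0],[0,0,0],[0,0,0]], "turn": [[0,0,0],[0,0,0],[0,0,0],[0,0,0],[0,0,0],[0,0,0],[0,0,0],[0,0,0],[0,0,0],[0,0,0]], "fingers": [1,0.8,0.6,0.5,0.4,0.3,0.2,-0.3,-0.3,-0.3], "grip_force": 15}}

```text
time: 12.32
position: [0.4508, 0.2537, 0.0034]
tool_rot: [0.001, 2.222, -2.221]
ft_force: [0.2, 0.2, 1.7]
grip_width: 0.626
```

```bash
python3 - <<'E'
from h import *
cv2.imwrite("pics/w7.png",ctrl.get_image("wrist"))
P,R=tool();print(P);print(R);s=ctrl.get_state();print(s["time"],s["grip_width"],s["ft_force"])
E
```

```text
[0.4508 0.2536 0.0034]
[[-1.      0.0007 -0.0001]
 [ 0.0001  0.0005 -1.    ]
 [-0.0007 -1.     -0.0005]]
12.3667 0.633000586877151 [-0.5332  1.0768  3.0382]
```

View pics/w7.png

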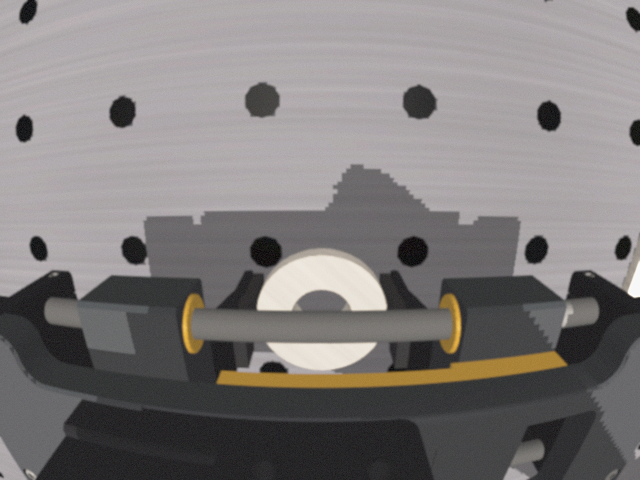

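```bash
python3 - <<'E'
from h import *
W=ctrl.camera_info("wrist");P,R=tool()
for dx in(-28,0,28): print(dx,proj(W,[P[0]+dx/1e3,P[1],.026],"wrist"))
for uv in [(321,254),(321,369)]: print((plane(W,uv,"wrist",.026)-P)*1e3)
for uv in [(321,289),(321,313)]: print((plane(W,uv,"wrist",.026)-P)*1e3)
E
python3 -c "
import cv2
im=cv2.imread('pics/w7.png')[235:385,240:400];cv2.imwrite('pics/w7z.png',cv2.resize(im,None,fx=4,fy=4))"
```

```text
-28 [320.485  369.2944]
0 [320.4473 316.245 ]
28 [320.4171 253.6593]
[27.8577 -0.2306 22.6399]
[-27.8293  -0.235   22.6399]
[12.6999 -0.2324 22.6399]
[ 1.5623 -0.2334 22.6399]
```

View pics/w7z.png

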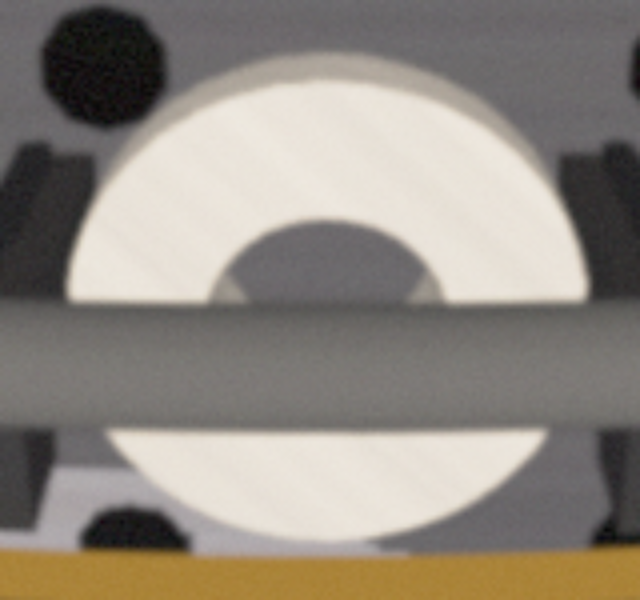

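Request:
{"name": "play_rows", "arguments": {"translation": [[0,-6,0],[0,-20,0],[0,-32,0],[0,-36,6],[-4,-36,16],[-8,-32,26],[-10,-18,32],[-10,-7,34],[-10,0,34],[-10,0,34]], "turn": [[0,0,0],[0,0,0],[0,0,0],[0,0,0],[0,0,0],[0,0,0],[0,0,0],[0,0,0],[0,0,0],[0,0,0]], "fingers": [-0.3,-0.3,-0.3,-0.3,-0.3,-0.3,-0.3,-0.3,-0.3,-0.3]}}

```text
time: 13.2
position: [0.5025, 0.0695, 0.1907]
tool_rot: [0.001, 2.219, -2.222]
ft_force: [-0.1, 0.3, -1.2]
grip_width: 0.63
```

Request:
{"name": "play_rows", "arguments": {"translation": [[-10,0,32],[-10,0,28],[-8,0,22],[-4,0,14],[0,0,7],[0,0,3],[0,0,0],[0,0,0],[0,0,0],[0,0,0]], "turn": [[0,0,0],[0,0,0],[0,0,0],[0,0,0],[0,0,0],[0,0,0],[0,0,0],[0,0,0],[0,0,0],[0,0,0]], "fingers": [-0.3,-0.3,-0.3,-0.3,-0.3,-0.3,-0.3,-0.3,-0.3,-0.3]}}

```text
time: 14.03
position: [0.5342, -0.0331, 0.19]
tool_rot: [-0.002, 2.22, -2.22]
ft_force: [0.2, 0.2, 0.1]
grip_width: 0.623
```

```bash
python3 - <<'E'
from h import *
import pickle
W=ctrl.camera_info("wrist");im=ctrl.get_image("wrist")
pickle.dump(W,open("w8.pkl","wb"));cv2.imwrite("pics/w8.png",im)
P,R=tool();print(P);print(R);s=ctrl.get_state();print(s["time"],s["grip_width"],s["ft_force"])
u=proj(W,[.604,-.033,.13],"wrist").astype(int);print(u)
c=im[u[1]-50:u[1]+50,u[0]-65:u[0]+65];cv2.imwrite("pics/w8z.png",cv2.resize(c,None,fx=6,fy=6,interpolation=cv2.INTER_CUBIC))
E
```

```text
[ 0.5343 -0.0334  0.1899]
[[-1.      0.0001  0.0017]
 [-0.0017 -0.0001 -1.    ]
 [-0.0001 -1.      0.0001]]
14.0833 0.6271187079741438 [ 0.0952 -0.7063 -0.998 ]
[320 141]
```

View pics/w8.png

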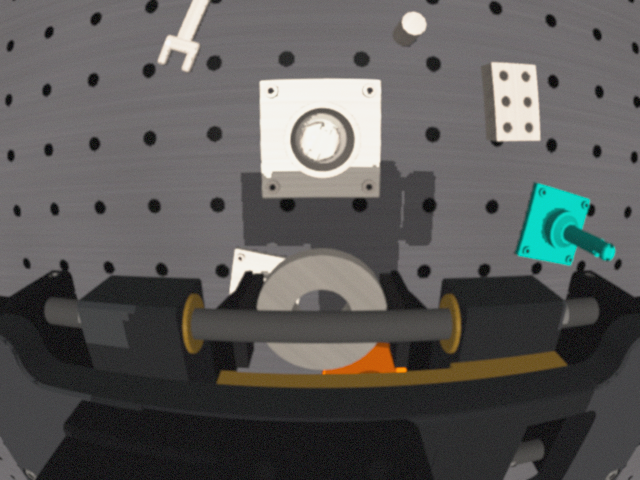

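View pics/w8z.png

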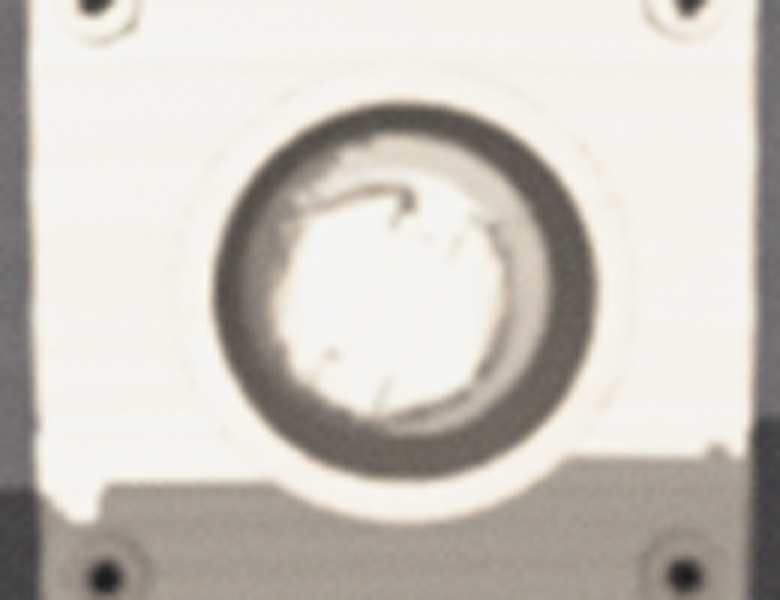

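```bash
python3 - <<'E'
from h import *
import pickle
W=pickle.load(open("w8.pkl","rb"))
f=lambda x,y,z:plane(W,(255+(x-2.5)/6,91+(y-2.5)/6),"wrist",z)
a=f(213,290,.11);b=f(598,290,.11);c=f(405,100,.11);d=f(405,480,.11)
print("shell",(c+d)/2,(a+b)/2,np.linalg.norm(a-b),np.linalg.norm(c-d))
for p in[(272,300),(505,300),(390,183),(390,418)]:print(f(*p,.138))
print([f(x,y,.012) for x,y in((92,5),(688,5),(105,576),(685,574))])
E
```

```text
shell [ 0.6052 -0.0339  0.11  ] [ 0.6054 -0.034   0.11  ] 0.04142464483861448 0.04134789800408774
[ 0.6048 -0.0212  0.138 ]
[ 0.6048 -0.0433  0.138 ]
[ 0.616  -0.0324  0.138 ]
[ 0.5934 -0.0324  0.138 ]
[array([0.6479, 0.013 , 0.012 ]), array([ 0.648 , -0.0767,  0.012 ]), array([0.5598, 0.012 , 0.012 ]), array([ 0.5603, -0.0776,  0.012 ])]
```

Request:
{"name": "play_rows", "arguments": {"translation": [[-8,0,-0.8],[-16,0,0],[-20,0,0],[-15,0,0],[-8,0,0],[-3.7,10,0],[0,14,0],[0,10,0],[0,5,0],[0,1,0]], "turn": [[0,0,0],[0,0,0],[0,0,0],[0,0,0],[0,0,0],[0,0,0],[0,0,0],[0,0,0],[0,0,0],[0,0,0]], "fingers": [-0.3,-0.3,-0.3,-0.3,-0.3,-0.3,-0.3,-0.3,-0.3,-0.3]}}

```text
time: 14.92
position: [0.6037, -0.0338, 0.148]
tool_rot: [0.003, -2.22, 2.22]
ft_force: [-0.5, 0.1, -1.1]
grip_width: 0.631
```

Request:
{"name": "play_rows", "arguments": {"translation": [[0,0,0],[0,0,0],[0,1.5,0],[0,1.5,0],[0,1.5,0],[0,1.5,0],[0,1.5,0],[0,1.5,0],[0,1.5,0],[0,1.5,0]], "turn": [[0,0,0],[0,0,0],[0,0,0],[0,0,0],[0,0,0],[0,0,0],[0,0,0],[0,0,0],[0,0,0],[0,0,0]], "fingers": [-0.3,-0.3,-0.3,-0.3,-0.3,-0.3,-0.3,-0.3,-0.3,-0.3]}}

```text
time: 15.75
position: [0.6051, -0.0337, 0.1376]
tool_rot: [-0.0, -2.221, 2.221]
ft_force: [0.1, 0.0, 0.8]
grip_width: 0.63
```

Request:
{"name": "play_rows", "arguments": {"translation": [[0,1,-0.4],[0,1.5,-0.3],[0,1.5,0],[0,1.5,0],[0,1.5,0],[0,1.5,0],[0,1.5,0],[0,1,0],[0,0,0],[0,0,0]], "turn": [[0,0,0],[0,0,0],[0,0,0],[0,0,0],[0,0,0],[0,0,0],[0,0,0],[0,0,0],[0,0,0],[0,0,0]], "fingers": [-0.3,-0.3,-0.3,-0.3,-0.3,-0.3,-0.3,-0.3,-0.3,-0.3]}}

```text
time: 16.58
position: [0.605, -0.033, 0.1266]
tool_rot: [0.0, -2.221, 2.221]
ft_force: [0.5, 0.5, -0.7]
grip_width: 0.628
```

```bash
python3 - <<'E'
from h import *
s=ctrl.get_state();print(s["position"],s["ft_force"],s["torque"],s["grip_width"])
cv2.imwrite("pics/w9.png",ctrl.get_image("wrist"))
E
```

```text
[ 0.605  -0.033   0.1266] [ 0.5051  0.5318 -0.6844] [ 0.1742 -0.0318  0.0464] 0.6278920051176491
```

View pics/w9.png

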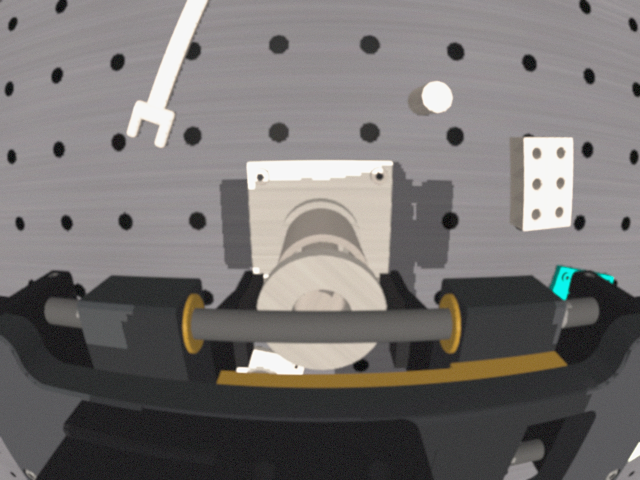

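Request:
{"name": "play_rows", "arguments": {"translation": [[0,2,0],[0,3,0],[0,3,0],[0,3,0],[0,3,0],[0,3,0],[0,2,0],[0,2,0],[0,1,0],[0,1,0]], "turn": [[0,0,0],[0,0,0],[0,0,0],[0,0,0],[0,0,0],[0,0,0],[0,0,0],[0,0,0],[0,0,0],[0,0,0]], "fingers": [-0.3,-0.3,-0.3,-0.3,-0.3,-0.3,-0.3,-0.3,-0.3,-0.3]}}

```text
time: 17.47
position: [0.6051, -0.033, 0.1036]
tool_rot: [-0.0, -2.221, 2.221]
ft_force: [0.8, 1.8, -1.1]
grip_width: 0.628
```

Request:
{"name": "play_rows", "arguments": {"translation": [[0,0.5,0],[0,0.5,0],[0,0.5,0],[0,0.5,0],[0,0.3,0],[0,0,0],[0,0,0],[0,0,0],[0,0,0],[0,0,0]], "turn": [[0,0,0],[0,0,0],[0,0,0],[0,0,0],[0,0,0],[0,0,0],[0,0,0],[0,0,0],[0,0,0],[0,0,0]], "fingers": [-0.3,-0.3,-0.3,-0.3,-0.3,-0.3,-0.3,-0.3,-0.3,-0.3]}}

```text
time: 18.3
position: [0.6051, -0.033, 0.1015]
tool_rot: [0.0, 2.221, -2.221]
ft_force: [0.8, 2.3, -1.0]
grip_width: 0.629
```

Request:
{"name": "play_rows", "arguments": {"translation": [[0,0.5,0],[0,0.5,0],[0,0.4,0],[0,0.3,0],[0,0,0],[0,0,0],[0,0,0],[0,0,0],[0,0,0],[0,0,0]], "turn": [[0,0,0],[0,0,0],[0,0,0],[0,0,0],[0,0,0],[0,0,0],[0,0,0],[0,0,0],[0,0,0],[0,0,0]], "fingers": [-0.3,-0.3,-0.3,-0.3,-0.3,-0.3,-0.3,-0.3,-0.3,-0.3]}}

```text
time: 19.13
position: [0.6052, -0.033, 0.0999]
tool_rot: [0.0, 2.221, -2.221]
ft_force: [-0.2, 1.6, 1.9]
grip_width: 0.623
```

Request:
{"name": "play_rows", "arguments": {"translation": [[0,0,0],[0,0,0],[0,0,0],[0,-3,0],[0,-12,0],[0,-25,0],[0,-30,0],[4,-22,3],[16,-8,12],[24,0,18]], "turn": [[0,0,0],[0,0,0],[0,0,0],[0,0,0],[0,0,0],[0,0,0],[0,0,0],[0,0,0],[0,0,0],[0,0,0]], "fingers": [0.4,0.6,1,1,1,1,1,1,1,1]}}

```text
time: 19.97
position: [0.5639, -0.0638, 0.2039]
tool_rot: [0.003, 2.216, -2.215]
ft_force: [-1.0, 0.3, -0.9]
grip_width: 0.998
```

Request:
{"name": "play_rows", "arguments": {"translation": [[28,0,21],[28,0,21],[28,0,21],[28,0,21],[26,0,20],[18,0,14],[10,0,8],[3,0,3],[0,0,0],[0,0,0]], "turn": [[0,0,0],[0,0,0],[0,0,0],[0,0,0],[0,0,0],[0,0,0],[0,0,0],[0,0,0],[0,0,0],[0,0,0]], "fingers": [1,1,1,1,1,1,1,1,1,1]}}

```text
time: 20.8
position: [0.393, -0.1945, 0.2005]
tool_rot: [0.001, 2.22, -2.221]
ft_force: [1.3, 0.1, 0.2]
grip_width: 1.0
```

```bash
python3 - <<'E'
from h import *
import pickle
W=ctrl.camera_info("wrist");im=ctrl.get_image("wrist")
pickle.dump(W,open("w10.pkl","wb"));cv2.imwrite("pics/w10.png",im)
P,R=tool();print(P);print(R);s=ctrl.get_state();print(s["time"],s["grip_width"],s["ft_force"])
u=proj(W,[.435,-.194,.018],"wrist").astype(int);print(u)
c=im[u[1]-45:u[1]+45,u[0]-60:u[0]+60];cv2.imwrite("pics/w10z.png",cv2.resize(c,None,fx=6,fy=6,interpolation=cv2.INTER_CUBIC))
s=ctrl.get_image("scene");cv2.imwrite("pics/s10.png",cv2.resize(s[200:350,200:400],None,fx=4,fy=4))
E
```

```text
[ 0.3932 -0.1941  0.2003]
[[-1.      0.001   0.0018]
 [-0.0018 -0.0002 -1.    ]
 [-0.001  -1.      0.0002]]
20.85 1.0013681321815169 [0.399  0.4011 0.0163]
[320 168]
```

View pics/w10.png

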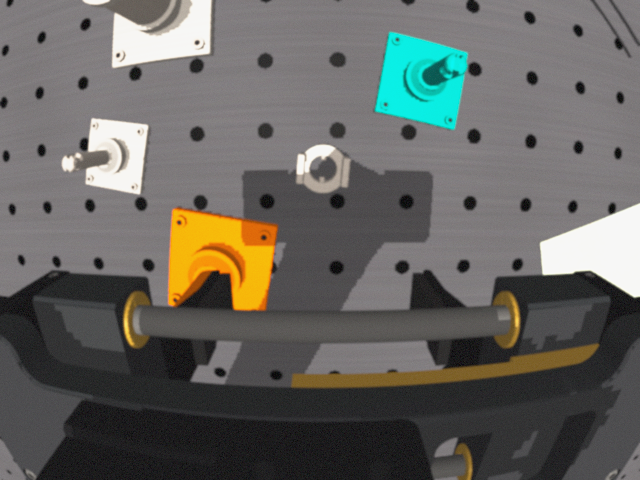

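View pics/w10z.png

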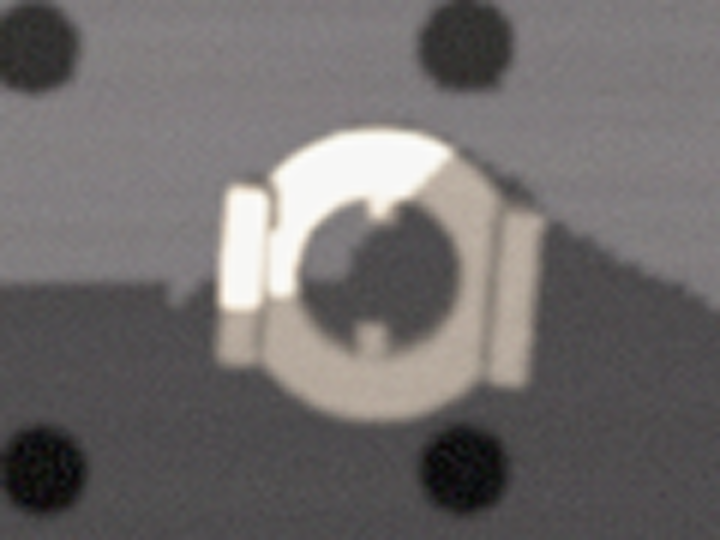

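View pics/s10.png

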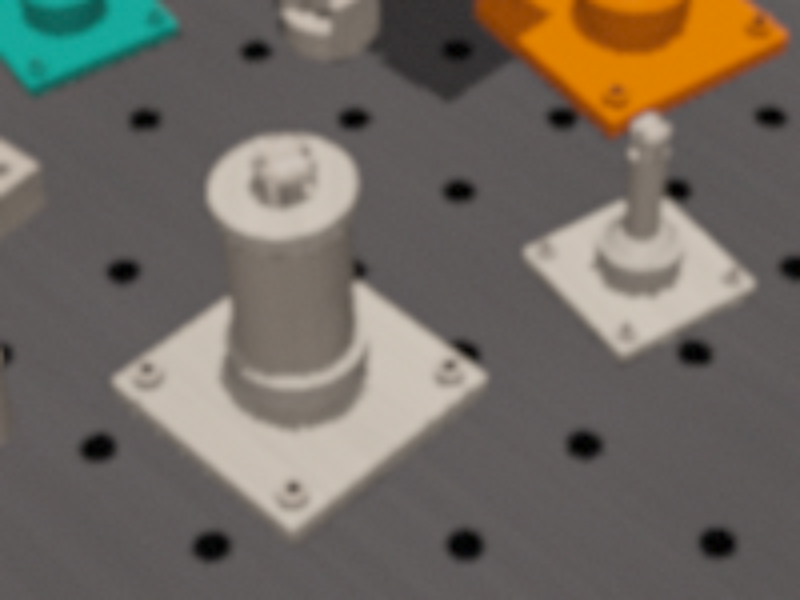

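```bash
python3 - <<'E'
from h import *
import pickle
W=pickle.load(open("w10.pkl","rb"))
f=lambda x,y,z:plane(W,(260+(x-2.5)/6,123+(y-2.5)/6),"wrist",z)
L=np.array([f(*p,.036) for p in[(229,183),(270,188),(262,367),(216,366)]]);Q=np.array([f(*p,.036) for p in[(503,205),(546,215),(528,389),(488,387)]])
print(L,Q);lc=L.mean(0);rc=Q.mean(0);print("c",(lc+rc)/2,"sep",np.linalg.norm(lc-rc),"len",np.linalg.norm(L[0]-L[3]),np.linalg.norm(Q[1]-Q[2]))
d=lc-rc;print("y axis angle",np.degrees(np.arctan2(d[1],d[0])))
for a,b in((L[3],L[0]),(Q[2],Q[1])):d=b-a;print("x axis angle",np.degrees(np.arctan2(d[1],d[0])))
a=f(380,218,.0145);b=f(371,327,.0145);d=a-b;print("pins",(a+b)/2,np.degrees(np.arctan2(d[1],d[0])))
a=f(380,128,.018);b=f(375,423,.018);print("ring",(a+b)/2,np.linalg.norm(a-b))
T=ctrl.camera_info("top");print(tri([ray(W,(260+(375.5-2.5)/6,123+(273-2.5)/6),"wrist"),ray(T,(406.1,292.6),"top")]))
x=(lc+rc)/2
delta([x[0],x[1],.005],-93)
E
```

```text
[[ 0.4503 -0.1745  0.036 ]
 [ 0.4496 -0.1804  0.036 ]
 [ 0.4231 -0.1791  0.036 ]
 [ 0.4233 -0.1723  0.036 ]] [[ 0.4471 -0.2144  0.036 ]
 [ 0.4457 -0.2207  0.036 ]
 [ 0.4199 -0.2184  0.036 ]
 [ 0.4201 -0.2125  0.036 ]]
c [ 0.4349 -0.1965  0.036 ] sep 0.04005943822070959 len 0.027166411617169067 0.025967639800168307
y axis angle 85.2046074309694
x axis angle -4.552731873277467
x axis angle -5.113085985176577
pins [ 0.435  -0.1959  0.0145] -4.590019216423213
ring [ 0.4348 -0.1962  0.018 ] 0.046076830033636995
(array([ 0.4343, -0.1961,  0.019 ]), [np.float64(1.1047180331400388), np.float64(1.1047180331400672)])
turn rv(tool) [ 0.0001  0.0545 -0.0006] deg 3.123276316765004
shift mm in tool axes before turn [-41.5954 195.1124   2.6411] after turn [-41.802  195.0858   0.3469]
```

Request:
{"name": "play_rows", "arguments": {"translation": [[0,6,0],[-12,20,-0.6],[-18,28,-0.7],[-11.6,30,0],[0,32,0],[0,30,0],[0,22,0],[0,14,0],[0,8,0],[0,3.8,0]], "turn": [[0,0.084,0],[0,0,0],[0,0,0],[0,0,0],[0,0,0],[0,0,0],[0,0,0],[0,0,0],[0,0,0],[0,0,0]], "fingers": [1,1,1,1,1,1,1,1,1,1]}}

```text
time: 21.73
position: [0.4336, -0.196, 0.0048]
tool_rot: [-0.088, -2.181, 2.177]
ft_force: [0.5, -0.5, -0.4]
grip_width: 1.003
```

Request:
{"name": "play_rows", "arguments": {"translation": [[0,0,0],[0,0,0],[0,0,0],[0,0,0],[0,0,0],[0,0,0],[0,0,0],[0,0,0],[0,0,0],[0,0,0]], "turn": [[0,0,0],[0,0,0],[0,0,0],[0,0,0],[0,0,0],[0,0,0],[0,0,0],[0,0,0],[0,0,0],[0,0,0]], "fingers": [1,0.7,0.5,0.3,0.2,0.1,0,-0.5,-0.5,-0.5], "grip_force": 30}}

```text
time: 22.57
position: [0.4337, -0.1971, 0.0061]
tool_rot: [-0.092, -2.179, 2.178]
ft_force: [0.1, 1.2, 2.5]
grip_width: 0.527
```

```bash
python3 - <<'E'
from h import *
im=ctrl.get_image("wrist");cv2.imwrite("pics/w11.png",im)
P,R=tool();print(P);print(R,np.degrees(np.arctan2(R[1,2],R[0,2])));s=ctrl.get_state();print(s["time"],s["grip_width"],s["ft_force"],s["joint_positions"])
E
```

```text
[ 0.4337 -0.1971  0.0062]
[[-0.9965  0.0001 -0.0841]
 [ 0.0841  0.0001 -0.9965]
 [-0.0001 -1.     -0.0001]] -94.82216202970979
22.6167 0.5313946671574941 [-0.0502  1.1627  1.8791] [ 0.8742  0.2273 -0.5413  2.0774  0.1518  0.8742 -1.4084]
```

View pics/w11.png

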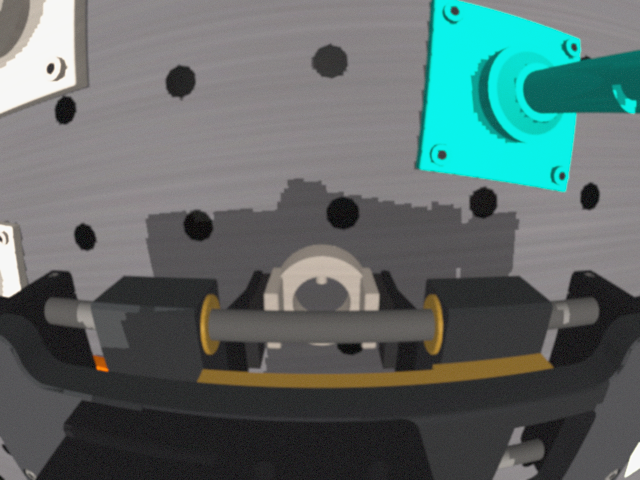

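```bash
python3 - <<'E'
from h import *
im=cv2.imread("pics/w11.png");c=im[240:365,250:395];cv2.imwrite("pics/w11z.png",cv2.resize(c,None,fx=5,fy=5,interpolation=cv2.INTER_CUBIC))
W=ctrl.camera_info("wrist");P,R=tool()
for d in(-22.5,-13,-8,0,8,13,22.5):
    for z in(.018,.0145,.036):
        print(d,z,(proj(W,np.r_[(P+R[:,0]*-d/1e3)[:2],z],"wrist")-[250,240])*5)
E
```

```text
-22.5 0.018 [353.127  534.2476]
-22.5 0.0145 [353.1439 514.7748]
-22.5 0.036 [353.0338 645.2719]
-13 0.018 [353.0918 449.2106]
-13 0.0145 [353.1107 430.6269]
-13 0.036 [352.9866 555.8453]
-8 0.018 [353.0744 402.5171]
-8 0.0145 [353.0943 384.4872]
-8 0.036 [352.9627 506.3263]
0 0.018 [353.0484 325.0323]
0 0.0145 [353.07   308.0194]
0 0.036 [352.9263 423.5203]
8 0.018 [353.0251 244.1762]
8 0.0145 [353.0483 228.3478]
8 0.036 [352.8927 336.299 ]
13 0.018 [353.0122 191.9715]
13 0.0145 [353.0364 176.9706]
13 0.036 [352.8735 279.5631]
22.5 0.018 [352.9916  89.3992]
22.5 0.0145 [353.0175  76.1563]
22.5 0.036 [352.8415 167.1844]
```

View pics/w11z.png

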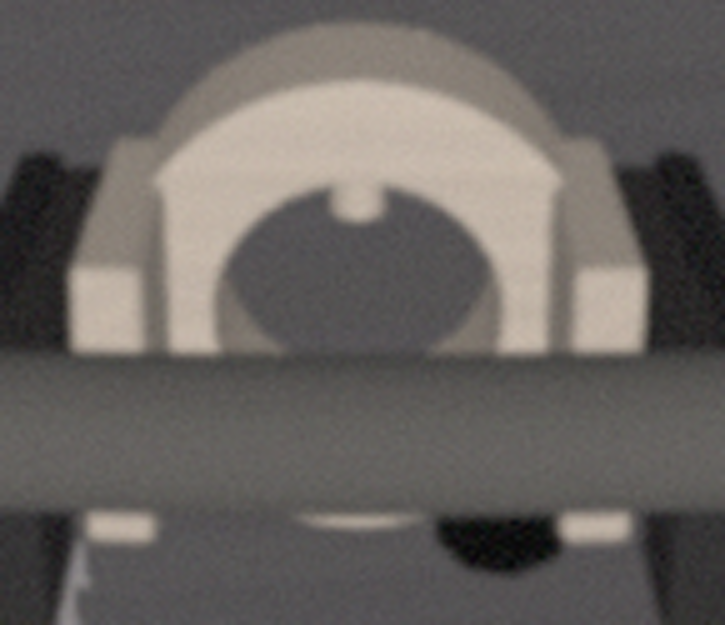

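Request:
{"name": "play_rows", "arguments": {"translation": [[0,-6,0],[0,-18,0],[0,-28,0],[0,-32,0],[0,-32,0],[0,-30,0],[0,-24,0],[0,-14,0],[0,-7,0],[0,-3,0]], "turn": [[0,0,0],[0,0,0],[0,0,0],[0,0,0],[0,-0.06,0],[0,-0.118,0],[0,-0.118,0],[0,-0.118,0],[0,-0.118,0],[0,-0.118,0]], "fingers": [-0.5,-0.5,-0.5,-0.5,-0.5,-0.5,-0.5,-0.5,-0.5,-0.5]}}

```text
time: 23.45
position: [0.4341, -0.1976, 0.2018]
tool_rot: [-0.556, 1.894, -1.899]
ft_force: [0.0, -0.1, -2.3]
grip_width: 0.526
```

Request:
{"name": "play_rows", "arguments": {"translation": [[0,0,0],[0,0,0],[0,0,0],[0,0,0],[0,0,0],[0,0,0],[0,0,0],[0,0,0],[0,0,0],[0,0,0]], "turn": [[0,-0.118,0],[0,-0.118,0],[0,-0.118,0],[0,-0.118,0],[0,-0.118,0],[0,-0.118,0],[0,-0.118,0],[0,-0.118,0],[0,-0.118,0],[0,-0.118,0]], "fingers": [-0.5,-0.5,-0.5,-0.5,-0.5,-0.5,-0.5,-0.5,-0.5,-0.5]}}

```text
time: 24.28
position: [0.4331, -0.1972, 0.1998]
tool_rot: [-1.29, 1.075, -1.074]
ft_force: [0.6, 0.7, -2.0]
grip_width: 0.526
```

```bash
python3 - <<'E'
from h import *
P,R=tool();print(P,np.degrees(np.arctan2(R[1,2],R[0,2])));s=ctrl.get_state();print(s["time"],s["grip_width"],s["ft_force"],s["joint_positions"])
delta([.6052,-.0333,.2],68)
E
```

```text
[ 0.4331 -0.1972  0.1998] 10.369187140089728
24.2833 0.5264691759055734 [ 0.6232  0.652  -1.9592] [ 0.9287 -0.0181 -0.5465  1.8806 -0.0096  1.2773  0.5661]
turn rv(tool) [ 0.0006 -1.0058 -0.0006] deg 57.630834280259876
shift mm in tool axes before turn [-130.2078   -0.3176  198.7513] after turn [ 98.159   -0.2017 216.3816]
```

Request:
{"name": "play_rows", "arguments": {"translation": [[0,0,0],[0,0,0],[0,0,0],[0,0,0],[0,0,0],[0,0,0],[0,0,0],[0,0,0],[0,0,0],[5,0,11]], "turn": [[0,-0.112,0],[0,-0.112,0],[0,-0.112,0],[0,-0.112,0],[0,-0.112,0],[0,-0.112,0],[0,-0.112,0],[0,-0.112,0],[0,-0.11,0],[0,0,0]], "fingers": [-0.5,-0.5,-0.5,-0.5,-0.5,-0.5,-0.5,-0.5,-0.5,-0.5]}}

```text
time: 25.12
position: [0.4405, -0.1909, 0.1996]
tool_rot: [-1.551, 0.306, -0.303]
ft_force: [0.0, 0.4, -1.3]
grip_width: 0.527
```

Request:
{"name": "play_rows", "arguments": {"translation": [[11,0,24],[14,0,31],[14,0,31],[14,0,31],[14,0,31],[11,0,25],[8,0,17],[5,0,10],[2,0,5],[0,0,0]], "turn": [[0,0,0],[0,0,0],[0,0,0],[0,0,0],[0,0,0],[0,0,0],[0,0,0],[0,0,0],[0,0,0],[0,0,0]], "fingers": [-0.5,-0.5,-0.5,-0.5,-0.5,-0.5,-0.5,-0.5,-0.5,-0.5]}}

```text
time: 25.95
position: [0.6063, -0.0342, 0.1996]
tool_rot: [-1.549, 0.306, -0.304]
ft_force: [-0.8, -0.2, -2.0]
grip_width: 0.529
```

```bash
python3 - <<'E'
from h import *
P,R=tool();print(P,np.degrees(np.arctan2(R[1,2],R[0,2])));s=ctrl.get_state();print(s["time"],s["grip_width"],s["ft_force"],s["joint_positions"])
im=ctrl.get_image("wrist");cv2.imwrite("pics/w12.png",im)
delta([.6052,-.0333,.2],68)
E
```

```text
[ 0.6063 -0.0342  0.1996] 67.72733411530783
25.95 0.5294044613426999 [-0.8195 -0.1559 -2.0351] [ 0.5831  0.3154 -0.6969  1.5744  0.2062  1.3279  1.0426]
turn rv(tool) [ 0.001  -0.006  -0.0009] deg 0.3535647418476365
shift mm in tool axes before turn [-1.3342 -0.3284  1.6816] after turn [-1.3237 -0.3279  1.69  ]
```

View pics/w12.png

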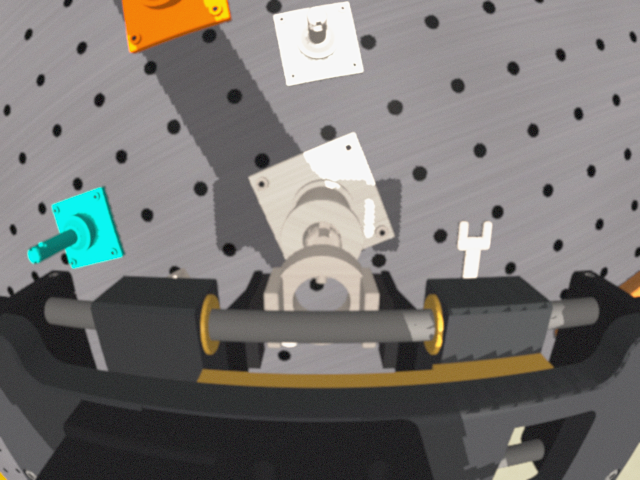

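```bash
python3 - <<'E'
from h import *
im=cv2.imread("pics/w12.png");c=im[180:270,260:380];g=cv2.convertScaleAbs(c,alpha=1.6,beta=-110);cv2.imwrite("pics/w12z.png",cv2.resize(g,None,fx=6,fy=6,interpolation=cv2.INTER_CUBIC))
W=ctrl.camera_info("wrist")
print((proj(W,[.6045,-.0325,.138],"wrist")-[260,180])*6,(proj(W,[.6045,-.0325,.123],"wrist")-[260,180])*6)
E
```

```text
[387.9774 399.4116] [387.0334 358.8639]
```

View pics/w12z.png

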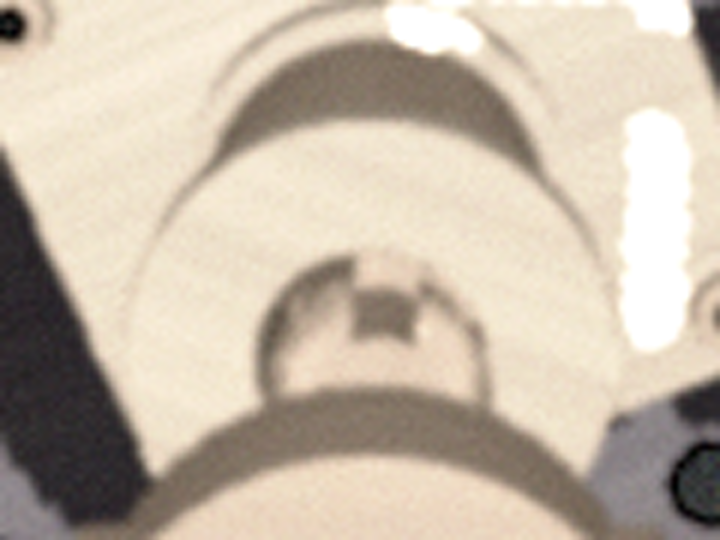

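```bash
python3 - <<'E'
from h import *
W=ctrl.camera_info("wrist");P,R=tool();tx,tz=R[:,0],R[:,2]
q=lambda x,y,z:plane(W,(260+(x-2.5)/6,180+(y-2.5)/6),"wrist",z)
a=q(375,120,.123);print(a+28e-3*tx)
l=q(130,340,.123);r=q(619,340,.123);print((l+r)/2,np.linalg.norm(l-r))
for x in(262,275,485,492):print(x,((q(x,370,.135)-P)@tz)*1e3,((q(x,370,.135)-P)@tx)*1e3)
for x in (350,418): print(((q(x,300,.138)-P)@tz)*1e3,((q(x,300,.138)-P)@tx)*1e3)
print(((q(350,335,.138)-P)@tz)*1e3,((q(350,335,.138)-P)@tx)*1e3)
S=np.array([.6045,-.0325,.138]);print("S rel",(S-P)@tx*1e3,(S-P)@tz*1e3)
E
```

```text
[ 0.6045 -0.0343  0.123 ]
[ 0.6016 -0.0331  0.123 ] 0.054676634264401204
262 -11.417379626821392 -4.818202309623339
275 -10.033925041120998 -4.820221482139612
485 12.280516191872048 -4.838673351548447
492 13.02574361935283 -4.838830945448003
-2.0176270983350615 -13.326149176586176
5.044691407029874 -13.332362063495625
-2.0253692789717315 -9.54768706965231
S rel -2.231883794858375 2.218080227916321
```

Request:
{"name": "play_rows", "arguments": {"translation": [[-0.7,4,0.6],[-0.6,9,0.5],[0,11,0],[0,11,0],[0,9,0],[0,5,0],[0,2.5,0],[0,1,0],[0,0,0],[0,0,0]], "turn": [[0,0.04,0],[0,0,0],[0,0,0],[0,0,0],[0,0,0],[0,0,0],[0,0,0],[0,0,0],[0,0,0],[0,0,0]], "fingers": [-0.5,-0.5,-0.5,-0.5,-0.5,-0.5,-0.5,-0.5,-0.5,-0.5]}}

```text
time: 26.83
position: [0.606, -0.0331, 0.1479]
tool_rot: [-1.544, 0.336, -0.338]
ft_force: [0.4, 0.9, -2.2]
grip_width: 0.529
```

Request:
{"name": "play_rows", "arguments": {"translation": [[0,1,0],[0,1,0],[0,1,0],[0,1,0],[0,1,0],[0,1,0],[0,1,0],[0,0,0],[0,0,0],[0,0,0]], "turn": [[0,0,0],[0,0,0],[0,0,0],[0,0,0],[0,0,0],[0,0,0],[0,0,0],[0,0,0],[0,0,0],[0,0,0]], "fingers": [-0.5,-0.5,-0.5,-0.5,-0.5,-0.5,-0.5,-0.5,-0.5,-0.5]}}

```text
time: 27.67
position: [0.6055, -0.033, 0.1404]
tool_rot: [-1.544, 0.337, -0.337]
ft_force: [-0.5, -0.3, -1.7]
grip_width: 0.528
```

```bash
python3 - <<'E'
from h import *
P,R=tool();print(P,np.degrees(np.arctan2(R[1,2],R[0,2])));s=ctrl.get_state();print(s["time"],s["grip_width"],s["ft_force"],s["torque"])
im=ctrl.get_image("wrist");c=im[200:380,220:420];cv2.imwrite("pics/w13.png",cv2.resize(c,None,fx=3.3,fy=3.3))
print("f tool",R.T@s["ft_force"])
E
```

```text
[ 0.6055 -0.033   0.1404] 65.38486880935008
27.6667 0.5281202749395235 [-0.5412 -0.315  -1.71  ] [ 0.1661 -0.028  -0.    ]
f tool [-0.3605  1.7101 -0.5118]
```

View pics/w13.png

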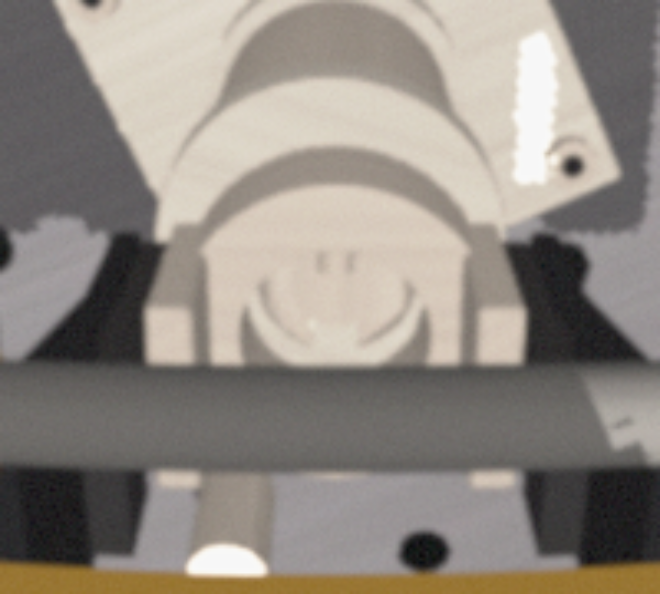

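Request:
{"name": "play_rows", "arguments": {"translation": [[0,1,0],[0,1,0],[0,1,0],[0,1,0],[0,1,0],[0,1,0],[0,1,0],[0,0.5,0],[0,0,0],[0,0,0]], "turn": [[0,0,0],[0,0,0],[0,0,0],[0,0,0],[0,0,0],[0,0,0],[0,0,0],[0,0,0],[0,0,0],[0,0,0]], "fingers": [-0.5,-0.5,-0.5,-0.5,-0.5,-0.5,-0.5,-0.5,-0.5,-0.5]}}

```text
time: 28.55
position: [0.6051, -0.0327, 0.1325]
tool_rot: [-1.544, 0.338, -0.336]
ft_force: [-1.9, 0.9, -0.1]
grip_width: 0.527
```

```bash
python3 - <<'E'
from h import *
P,R=tool();print(P,np.degrees(np.arctan2(R[1,2],R[0,2])));s=ctrl.get_state();print(s["time"],s["grip_width"],s["ft_force"],s["torque"])
print("f tool",R.T@s["ft_force"])
E
```

```text
[ 0.6051 -0.0327  0.1325] 65.39726595506258
28.55 0.5266895289519071 [-1.8552  0.8715 -0.0563] [0.5522 0.4826 0.0225]
f tool [-2.0496  0.0587  0.02  ]
```

Request:
{"name": "play_rows", "arguments": {"translation": [[-0.4,0,0],[0,0.8,0],[0,0.8,0],[0,0.8,0],[0,0.8,0],[0,0.6,0],[0,0,0],[0,0,0],[0,0,0],[0,0,0]], "turn": [[0,0,0],[0,0,0],[0,0,0],[0,0,0],[0,0,0],[0,0,0],[0,0,0],[0,0,0],[0,0,0],[0,0,0]], "fingers": [-0.5,-0.5,-0.5,-0.5,-0.5,-0.5,-0.5,-0.5,-0.5,-0.5]}}

```text
time: 29.38
position: [0.605, -0.0327, 0.1289]
tool_rot: [-1.544, 0.337, -0.336]
ft_force: [-3.8, 3.0, -1.1]
grip_width: 0.523
```

```bash
python3 - <<'E'
from h import *
P,R=tool();print(P,np.degrees(np.arctan2(R[1,2],R[0,2])));s=ctrl.get_state();print(s["time"],s["grip_width"],s["ft_force"],s["torque"])
print("f tool",R.T@s["ft_force"])
E
```

```text
[ 0.605  -0.0327  0.1289] 65.3870706725393
29.3833 0.5234692813798342 [-3.7627  2.9557 -1.0929] [ 0.7391  0.5229 -0.0461]
f tool [-4.6512  1.0955  1.12  ]
```

Request:
{"name": "play_rows", "arguments": {"translation": [[-0.5,0,0.2],[-0.4,0,0],[0,0,0],[0,0,0],[0,0,0],[0,0,0],[0,0,0],[0,0,0],[0,0,0],[0,0,0]], "turn": [[0,0,0],[0,0,0],[0,0,0],[0,0,0],[0,0,0],[0,0,0],[0,0,0],[0,0,0],[0,0,0],[0,0,0]], "fingers": [-0.5,-0.5,-0.5,-0.5,-0.5,-0.5,-0.5,-0.5,-0.5,-0.5]}}

```text
time: 30.22
position: [0.6047, -0.0328, 0.1293]
tool_rot: [-1.545, 0.337, -0.338]
ft_force: [-0.2, 0.8, -2.2]
grip_width: 0.527
```

```bash
python3 - <<'E'
from h import *
P,R=tool();print(P,np.degrees(np.arctan2(R[1,2],R[0,2])));s=ctrl.get_state();print(s["time"],s["grip_width"],s["ft_force"],s["torque"])
print("f tool",R.T@s["ft_force"])
E
```

```text
[ 0.6047 -0.0328  0.1293] 65.3619904722965
30.2167 0.5269609186688171 [-0.2343  0.8431 -2.1755] [ 0.2558 -0.1378 -0.0106]
f tool [-0.5658  2.175   0.6693]
```

Request:
{"name": "play_rows", "arguments": {"translation": [[0,0.5,0],[0,0.7,0],[0,0.7,0],[0,0.7,0],[0,0.7,0],[0,0.7,0],[0,0,0],[0,0,0],[0,0,0],[0,0,0]], "turn": [[0,0,0],[0,0,0],[0,0,0],[0,0,0],[0,0,0],[0,0,0],[0,0,0],[0,0,0],[0,0,0],[0,0,0]], "fingers": [-0.5,-0.5,-0.5,-0.5,-0.5,-0.5,-0.5,-0.5,-0.5,-0.5]}}

```text
time: 31.05
position: [0.605, -0.0325, 0.1267]
tool_rot: [-1.545, 0.336, -0.338]
ft_force: [-3.0, 0.6, 7.0]
grip_width: 0.524
```

```bash
python3 - <<'E'
from h import *
P,R=tool();print(P,np.degrees(np.arctan2(R[1,2],R[0,2])));s=ctrl.get_state();print(s["time"],s["grip_width"],s["ft_force"],s["torque"])
print("f tool",R.T@s["ft_force"])
E
```

```text
[ 0.605  -0.0325  0.1267] 65.37011142746594
31.05 0.5238208723794147 [-3.0324  0.6388  7.0464] [0.2254 0.4628 0.0293]
f tool [-3.0122 -7.0508 -0.6841]
```

Request:
{"name": "play_rows", "arguments": {"translation": [[-0.3,0.6,0],[-0.2,0.7,0],[0,0.7,0],[0,0.7,0],[0,0.7,0],[0,0.7,0],[0,0.7,0],[0,0.7,0],[0,0.5,0],[0,0,0]], "turn": [[0,0,0],[0,0,0],[0,0,0],[0,0,0],[0,0,0],[0,0,0],[0,0,0],[0,0,0],[0,0,0],[0,0,0]], "fingers": [-0.5,-0.5,-0.5,-0.5,-0.5,-0.5,-0.5,-0.5,-0.5,-0.5]}}

```text
time: 31.88
position: [0.605, -0.0324, 0.1218]
tool_rot: [-1.545, 0.335, -0.339]
ft_force: [-4.2, -0.5, 10.7]
grip_width: 0.523
```

```bash
python3 - <<'E'
from h import *
P,R=tool();print(P,np.degrees(np.arctan2(R[1,2],R[0,2])));s=ctrl.get_state();print(s["time"],s["grip_width"],s["ft_force"],s["torque"])
print("f tool",R.T@s["ft_force"])
s=ctrl.get_image("scene");cv2.imwrite("pics/s14.png",cv2.resize(s[180:330,190:390],None,fx=4,fy=4))
E
```

```text
[ 0.605  -0.0324  0.1218] 65.36470590899107
31.8833 0.5229996203814883 [-4.2161 -0.4561 10.7445] [ 0.1604  0.7824 -0.04  ]
f tool [ -3.6135 -10.7537  -2.1744]
```

View pics/s14.png

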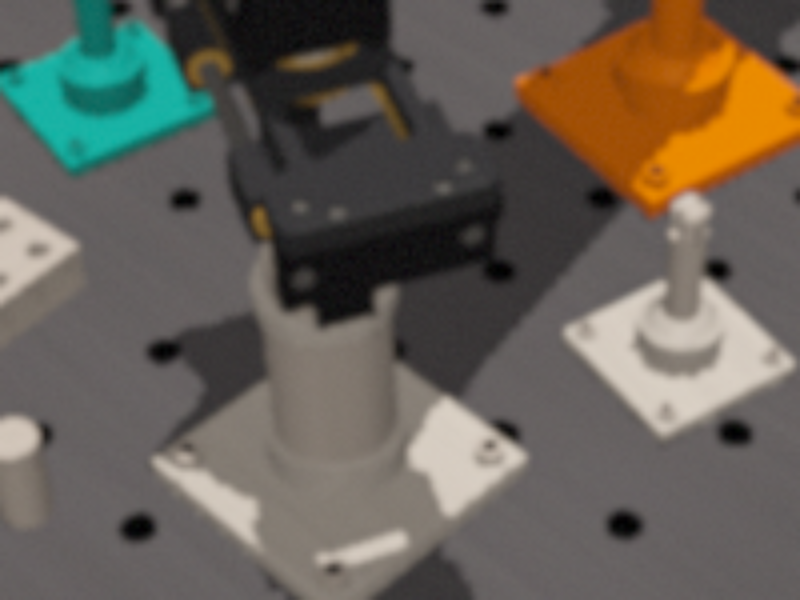

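Request:
{"name": "play_rows", "arguments": {"translation": [[-0.4,0.6,-0.3],[-0.4,0.6,-0.2],[0,0.6,0],[0,0.5,0],[0,0,0],[0,0,0],[0,0,0],[0,0,0],[0,0,0],[0,0,0]], "turn": [[0,0,0],[0,0,0],[0,0,0],[0,0,0],[0,0,0],[0,0,0],[0,0,0],[0,0,0],[0,0,0],[0,0,0]], "fingers": [-0.5,-0.5,-0.5,-0.5,-0.5,-0.5,-0.5,-0.5,-0.5,-0.5]}}

```text
time: 32.77
position: [0.6049, -0.0324, 0.12]
tool_rot: [-1.545, 0.334, -0.341]
ft_force: [-1.7, 0.0, 12.0]
grip_width: 0.529
```

```bash
cat > st.py <<'E'
from h import *
P,R=tool();print(P,np.degrees(np.arctan2(R[1,2],R[0,2])));s=ctrl.get_state();print(s["time"],s["grip_width"],s["ft_force"],s["torque"])
print("f tool",R.T@s["ft_force"],"tilt",R[2])
E
python3 st.py
```

```text
[ 0.6049 -0.0324  0.12  ] 65.3660424059761
32.7667 0.5289836635132056 [-1.6518  0.0146 12.0456] [0.1798 0.547  0.0022]
f tool [ -1.4536 -12.0527  -0.6659] tilt [ 0.0045 -1.      0.0008]
```

Request:
{"name": "play_rows", "arguments": {"translation": [[-0.03,0,-0.05],[-0.03,0,-0.05],[-0.03,0,-0.05],[-0.03,0,-0.05],[-0.03,0,-0.05],[-0.03,0,-0.05],[-0.03,0,-0.05],[-0.03,0,-0.05],[-0.03,0,-0.05],[0,0,0]], "turn": [[0,0.03,0],[0,0.05,0],[0,0.06,0],[0,0.06,0],[0,0.06,0],[0,0.06,0],[0,0.05,0],[0,0.03,0],[0,0,0],[0,0,0]], "fingers": [-0.5,-0.5,-0.5,-0.5,-0.5,-0.5,-0.5,-0.5,-0.5,-0.5]}}

```text
time: 33.6
position: [0.6047, -0.0328, 0.1199]
tool_rot: [-1.471, 0.644, -0.652]
ft_force: [-1.5, 0.4, 10.4]
grip_width: 0.527
```

```bash
python3 st.py
```

```text
[ 0.6047 -0.0328  0.1199] 42.463930800370505
33.6 0.5267656322622681 [-1.5128  0.3557 10.3959] [-0.0209  0.2273  0.009 ]
f tool [ -1.2366 -10.4039  -0.8475] tilt [ 0.0045 -1.      0.0027]
```

Request:
{"name": "play_rows", "arguments": {"translation": [[-0.02,0,-0.03],[-0.03,0,-0.05],[-0.03,0,-0.05],[-0.03,0,-0.05],[-0.03,0,-0.05],[-0.03,0,-0.05],[-0.03,0,-0.05],[-0.03,0,-0.05],[-0.02,0,-0.03],[0,0,0]], "turn": [[0,0.03,0],[0,0.05,0],[0,0.06,0],[0,0.06,0],[0,0.06,0],[0,0.06,0],[0,0.06,0],[0,0.06,0],[0,0.03,0],[0,0,0]], "fingers": [-0.5,-0.5,-0.5,-0.5,-0.5,-0.5,-0.5,-0.5,-0.5,-0.5]}}

```text
time: 34.43
position: [0.6043, -0.0331, 0.1199]
tool_rot: [-1.323, 1.004, -1.012]
ft_force: [-1.6, 0.1, 10.2]
grip_width: 0.527
```

```bash
python3 st.py
```

```text
[ 0.6043 -0.0331  0.1199] 15.460739457587243
34.4333 0.5268351500923596 [-1.6076  0.086  10.1746] [-0.2308  0.2568 -0.0002]
f tool [ -0.4782 -10.1828  -1.4815] tilt [ 0.0033 -1.      0.0044]
```

Request:
{"name": "play_rows", "arguments": {"translation": [[0,0,-0.02],[0,0,-0.02],[0,0,-0.02],[0,0,-0.02],[0,0,0],[0,0,0],[0,0,0],[0,0,0],[0,0,0],[0,0,0]], "turn": [[0,0.03,0],[0,0.03,0],[0,0.03,0],[0,0.03,0],[0,0.02,0],[0,0,0],[0,0,0],[0,0,0],[0,0,0],[0,0,0]], "fingers": [-0.5,-0.5,-0.5,-0.5,-0.5,-0.5,-0.5,-0.5,-0.5,-0.5]}}

```text
time: 35.27
position: [0.6041, -0.0332, 0.1199]
tool_rot: [-1.266, 1.108, -1.116]
ft_force: [-1.1, 0.2, 11.0]
grip_width: 0.527
```

```bash
python3 st.py
```

```text
[ 0.6041 -0.0332  0.1199] 7.508244235641684
35.2667 0.5270306164372215 [-1.1499  0.1576 11.0138] [-0.2497  0.3139  0.0469]
f tool [ -0.2784 -11.0197  -1.0672] tilt [ 0.0026 -1.      0.0047]
```

Request:
{"name": "play_rows", "arguments": {"translation": [[0,0,0],[0,0,0],[0,0,0],[0,0,0],[0,0,0],[0,0,0],[0,0,0],[0,0,0],[0,0,0],[0,0,0]], "turn": [[0,0.02,0],[0,0.02,0],[0,0.02,0],[0,0,0],[0,0,0],[0,0,0],[0,0,0],[0,0,0],[0,0,0],[0,0,0]], "fingers": [-0.5,-0.5,-0.5,-0.5,-0.5,-0.5,-0.5,-0.5,-0.5,-0.5]}}

```text
time: 36.1
position: [0.6038, -0.0332, 0.1199]
tool_rot: [-1.241, 1.152, -1.16]
ft_force: [-1.8, -0.6, 11.0]
grip_width: 0.524
```

```bash
python3 st.py
```

```text
[ 0.6038 -0.0332  0.1199] 4.086616312483035
36.1 0.5241771134916334 [-1.7913 -0.5775 10.9719] [-0.1927  0.4993  0.156 ]
f tool [  0.4738 -10.9784  -1.7817] tilt [ 0.0023 -1.      0.0042]
```

Request:
{"name": "play_rows", "arguments": {"translation": [[0,0,0],[0,0,0],[0,0,0],[0,0,0],[0,0,0],[0,0,0],[0,0,0],[0,0,0],[0,0,0],[0,0,0]], "turn": [[0,0.02,0],[0,0.02,0],[0,0,0],[0,0,0],[0,0,0],[0,0,0],[0,0,0],[0,0,0],[0,0,0],[0,0,0]], "fingers": [-0.5,-0.5,-0.5,-0.5,-0.5,-0.5,-0.5,-0.5,-0.5,-0.5]}}

```text
time: 36.93
position: [0.6037, -0.0332, 0.1199]
tool_rot: [-1.223, 1.182, -1.189]
ft_force: [-3.1, -1.0, 11.0]
grip_width: 0.525
```

```bash
python3 st.py
```

```text
[ 0.6037 -0.0332  0.1199] 1.8211517634834327
36.9333 0.5248447247119676 [-3.064  -0.9899 10.9864] [-0.3115  0.6274  0.27  ]
f tool [  0.9169 -10.9966  -3.0498] tilt [ 0.0023 -1.      0.004 ]
```

```bash
python3 - <<'E'
from h import *
im=ctrl.get_image("wrist");c=im[200:380,220:420];cv2.imwrite("pics/w15.png",cv2.resize(c,None,fx=4,fy=4,interpolation=cv2.INTER_CUBIC)[:600])
E
```

```text
(no output)
```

View pics/w15.png

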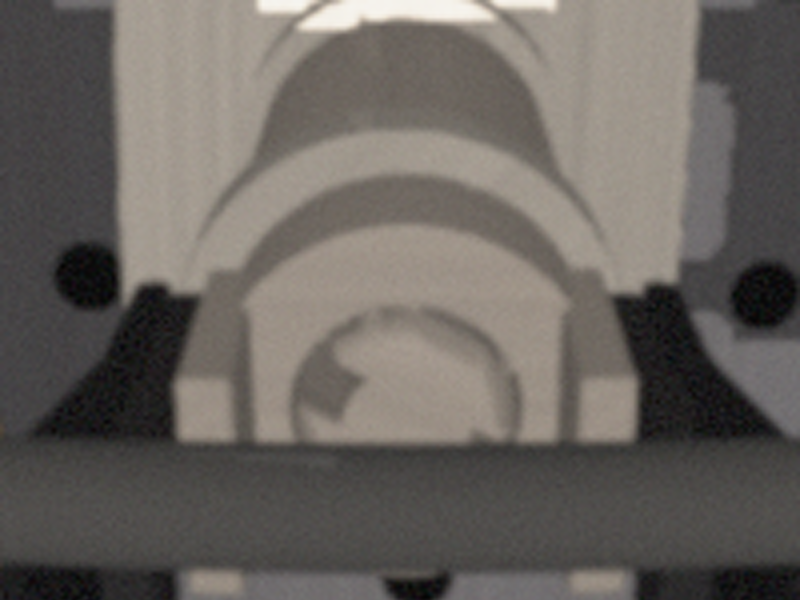

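Request:
{"name": "play_rows", "arguments": {"translation": [[0,0,0],[0,-0.5,0],[0,-0.6,0],[0,-0.6,0],[0,-0.6,0],[0,-0.6,0],[0,-0.6,0],[0,-0.5,0],[0,0,0],[0,0,0]], "turn": [[0,-0.02,0],[0,-0.01,0],[0,0,0],[0,0,0],[0,0,0],[0,0,0],[0,0,0],[0,0,0],[0,0,0],[0,0,0]], "fingers": [-0.5,-0.5,-0.5,-0.5,-0.5,-0.5,-0.5,-0.5,-0.5,-0.5]}}

```text
time: 37.82
position: [0.6035, -0.033, 0.1216]
tool_rot: [-1.236, 1.162, -1.166]
ft_force: [5.2, -1.2, 3.3]
grip_width: 0.525
```

```bash
python3 st.py
```

```text
[ 0.6035 -0.033   0.1216] 3.483793945672218
37.8167 0.5250914938041307 [ 5.1743 -1.2052  3.2877] [-0.4184 -1.1493  0.0265]
f tool [ 1.5201 -3.2703  5.1019] tilt [ 0.0008 -1.      0.0032]
```

Request:
{"name": "play_rows", "arguments": {"translation": [[0,0,0.3],[-0.2,0,0.3],[0,-0.3,0],[0,-0.3,0],[0,-0.3,0],[0,-0.3,0],[0,0,0],[0,0,0],[0,0,0],[0,0,0]], "turn": [[0,0,0],[0,0,0],[0,0,0],[0,0,0],[0,0,0],[0,0,0],[0,0,0],[0,0,0],[0,0,0],[0,0,0]], "fingers": [-0.5,-0.5,-0.5,-0.5,-0.5,-0.5,-0.5,-0.5,-0.5,-0.5]}}

```text
time: 38.65
position: [0.6035, -0.0329, 0.1223]
tool_rot: [-1.237, 1.163, -1.166]
ft_force: [5.7, -1.7, 2.4]
grip_width: 0.524
```

```bash
python3 st.py
```

```text
[ 0.6035 -0.0329  0.1223] 3.4760766748057974
38.65 0.5239054937010951 [ 5.6792 -1.718   2.3597] [-0.5604 -1.3227  0.0668]
f tool [ 2.0611 -2.3482  5.5687] tilt [ 0.0008 -1.      0.0017]
```

Request:
{"name": "play_rows", "arguments": {"translation": [[0.3,0,0.4],[0.2,0,0.4],[0,-0.3,0.3],[0,-0.3,0],[0,-0.3,0],[0,-0.3,0],[0,0,0],[0,0,0],[0,0,0],[0,0,0]], "turn": [[0,0,0],[0,0,0],[0,0,0],[0,0,0],[0,0,0],[0,0,0],[0,0,0],[0,0,0],[0,0,0],[0,0,0]], "fingers": [-0.5,-0.5,-0.5,-0.5,-0.5,-0.5,-0.5,-0.5,-0.5,-0.5]}}

```text
time: 39.48
position: [0.6036, -0.0329, 0.1231]
tool_rot: [-1.238, 1.164, -1.164]
ft_force: [3.1, -2.6, 1.4]
grip_width: 0.524
```

```bash
python3 st.py
```

```text
[ 0.6036 -0.0329  0.1231] 3.4930902489834113
39.4833 0.5242937839542275 [ 3.0653 -2.5789  1.3821] [-0.6911 -0.8482  0.0599]
f tool [ 2.7611 -1.3829  2.9017] tilt [ 0.0002 -1.     -0.0005]
```

Request:
{"name": "play_rows", "arguments": {"translation": [[0.4,0,0.4],[0.3,0,0.2],[0,-0.3,0],[0,-0.3,0],[0,-0.3,0],[0,-0.3,0],[0,-0.3,0],[0,0,0],[0,0,0],[0,0,0]], "turn": [[0,0,0],[0,0,0],[0,0,0],[0,0,0],[0,0,0],[0,0,0],[0,0,0],[0,0,0],[0,0,0],[0,0,0]], "fingers": [-0.5,-0.5,-0.5,-0.5,-0.5,-0.5,-0.5,-0.5,-0.5,-0.5]}}

```text
time: 40.32
position: [0.6037, -0.0331, 0.124]
tool_rot: [-1.239, 1.165, -1.163]
ft_force: [0.1, -0.1, -2.9]
grip_width: 0.53
```

```bash
python3 st.py
```

```text
[ 0.6037 -0.0331  0.124 ] 3.5094595585286137
40.3167 0.5295901828834618 [ 0.0592 -0.1171 -2.944 ] [-0.0824 -0.1293  0.0735]
f tool [0.122  2.9439 0.0572] tilt [-0.0005 -1.     -0.0018]
```

Request:
{"name": "play_rows", "arguments": {"translation": [[0,-0.4,0],[0,-0.4,0],[0,0,0],[0,0,0],[0,0,0],[0,0,0],[0,0,0],[0,0,0],[0,0,0],[0,0,0]], "turn": [[0,0,0],[0,0,0],[0,0,0],[0,0,0],[0,0,0],[0,0,0],[0,0,0],[0,0,0],[0,0,0],[0,0,0]], "fingers": [-0.5,-0.5,-0.5,-0.5,-0.5,-0.5,-0.5,-0.5,-0.5,-0.5]}}

```text
time: 41.15
position: [0.6037, -0.0331, 0.1246]
tool_rot: [-1.238, 1.166, -1.163]
ft_force: [1.9, 2.0, -16.5]
grip_width: 0.526
```

```bash
python3 st.py;  python3 - <<'E'
from h import *
im=ctrl.get_image("wrist");c=im[200:380,220:420];cv2.imwrite("pics/w16.png",cv2.resize(c,None,fx=4,fy=4,interpolation=cv2.INTER_CUBIC)[:600])
E
```

```text
[ 0.6037 -0.0331  0.1246] 3.5073359283218877
41.15 0.5258442540208088 [  1.9276   2.0238 -16.4892] [ 0.22   -0.4924  0.0364]
f tool [-1.8927 16.4865  2.0777] tilt [-0.0006 -1.     -0.0018]
```

View pics/w16.png

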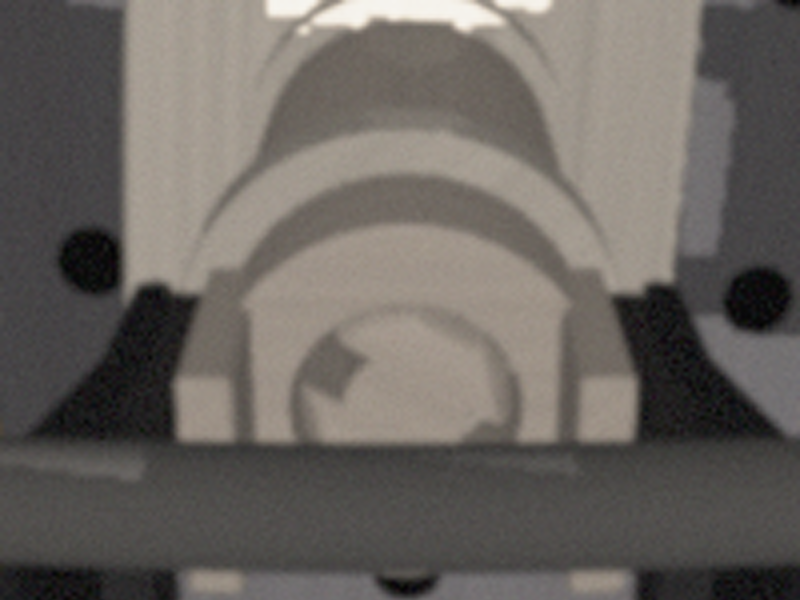

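Request:
{"name": "play_rows", "arguments": {"translation": [[0,0.4,0],[0,0.4,0],[0,0,0],[0,0,0],[0,0,0],[0,0,0],[0,0,0],[0,0,0],[0,0,0],[0,0,0]], "turn": [[0,0,0],[0,0,0],[0,0,0],[0,0,0],[0,0,0],[0,0,0],[0,0,0],[0,0,0],[0,0,0],[0,0,0]], "fingers": [-0.5,-0.5,-0.5,0.3,0.6,1,1,1,1,1]}}

```text
time: 42.03
position: [0.6048, -0.0336, 0.1253]
tool_rot: [-1.237, 1.163, -1.165]
ft_force: [-0.7, -0.0, 0.1]
grip_width: 0.956
```

Request:
{"name": "play_rows", "arguments": {"translation": [[0,-3,0],[0,-8,0],[0,-16,0],[0,-22,0],[0,-25,0],[0,-20,0],[10,-10,0],[20,-5,0],[25,0,0],[15,0,0]], "turn": [[0,0,0],[0,0,0],[0,0,0],[0,0,0],[0,0,0],[0,0,0],[0,0,0],[0,0,0],[0,0,0],[0,0,0]], "fingers": [1,1,1,1,1,1,1,1,1,1]}}

```text
time: 42.87
position: [0.6087, -0.1073, 0.2342]
tool_rot: [-1.238, 1.165, -1.168]
ft_force: [0.3, -0.7, -0.9]
grip_width: 1.0
```

```bash
python3 st.py;  python3 - <<'E'
from h import *
W=ctrl.camera_info("wrist");im=ctrl.get_image("wrist");u=proj(W,[.604,-.033,.136],"wrist").astype(int);print(u)
c=im[max(0,u[1]-60):u[1]+60,max(0,u[0]-80):u[0]+80];a=cv2.resize(c,(640,480),interpolation=cv2.INTER_CUBIC);cv2.imwrite("pics/w17.png",a)
cv2.imwrite("pics/s17.png",cv2.resize(ctrl.get_image("scene")[180:330,170:370],None,fx=4,fy=4))
E
```

```text
[ 0.6087 -0.1073  0.2342] 3.3406769712673685
42.8667 1.0004469660811315 [ 0.2892 -0.7343 -0.9189] [-0.1243 -0.0875  0.049 ]
f tool [0.7478 0.9207 0.2456] tilt [ 0.0023 -1.      0.0003]
[319 131]
```

View pics/w17.png

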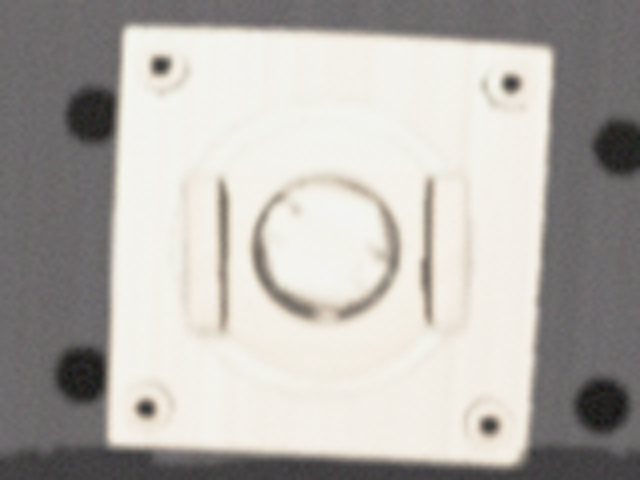

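View pics/s17.png

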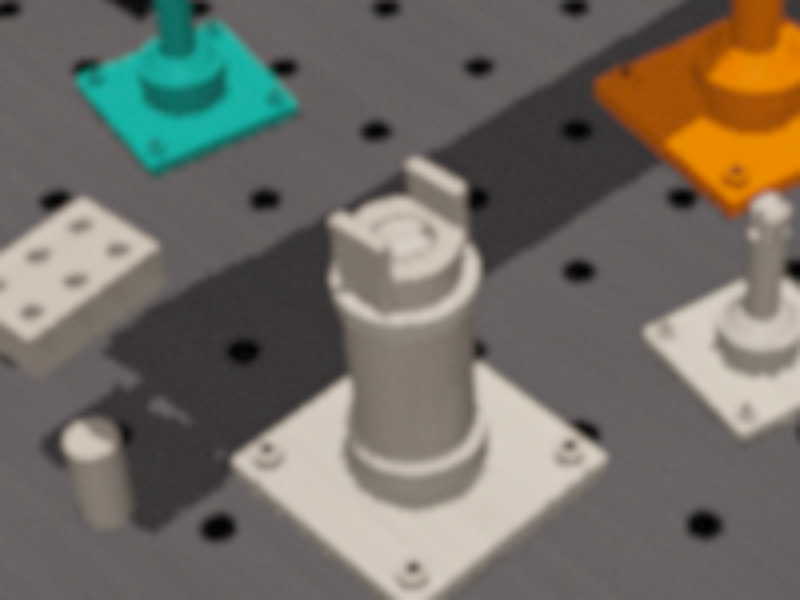

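```bash
python3 - <<'E'
from h import *
W=ctrl.camera_info("wrist");S=ctrl.camera_info("scene")
for a,b in(((351.3,134.3),(260.3,238.2)),((290.3,134.3),(279.3,224))): print(tri([ray(W,a,"wrist"),ray(S,b,"scene")]))
E
```

```text
(array([ 0.6236, -0.0341,  0.15  ]), [np.float64(1.3084942449119437), np.float64(1.3084942449118957)])
(array([ 0.5838, -0.0363,  0.1507]), [np.float64(1.4030078458084434), np.float64(1.4030078458084527)])
```

```bash
python3 - <<'E'
from h import *
a=cv2.imread("pics/s10.png",0);s=ctrl.get_image("scene");cv2.imwrite("pics/s18.png",s)
b=cv2.cvtColor(cv2.resize(s[200:350,200:400],None,fx=4,fy=4),cv2.COLOR_BGR2GRAY)
S=ctrl.camera_info("scene")
p=lambda z:proj(S,[.625,-.013,z],"scene");print("px per mm",(p(.113)-p(.123))/10)
def m(x0,y0,x1,y1,n):
    t=a[y0:y1,x0:x1];r=cv2.matchTemplate(b[y0-24:y1+24,x0-12:x1+12],t,cv2.TM_CCOEFF_NORMED)
    _,v,_,l=cv2.minMaxLoc(r);print(n,"shift px",(l[0]-12)/4,(l[1]-24)/4,v)
m(212,205,356,260,"flange front");m(205,190,245,250,"flange left");m(330,195,365,250,"flange right");m(110,370,200,400,"plate ref");m(225,360,365,395,"lowercone rim")
c=np.hstack([a[100:440,180:400],b[100:440,180:400]]);cv2.imwrite("pics/cmp.png",cv2.resize(c,None,fx=1.6,fy=1.6))
E
```

```text
px per mm [0.0374 0.4705]
flange front shift px 1.0 3.5 0.8637596368789673
flange left shift px 0.75 4.0 0.8638352155685425
flange right shift px 0.5 2.5 0.9785794615745544
plate ref shift px 0.25 0.0 0.9883954524993896
lowercone rim shift px 0.25 1.25 0.9496164917945862
```

View pics/cmp.png

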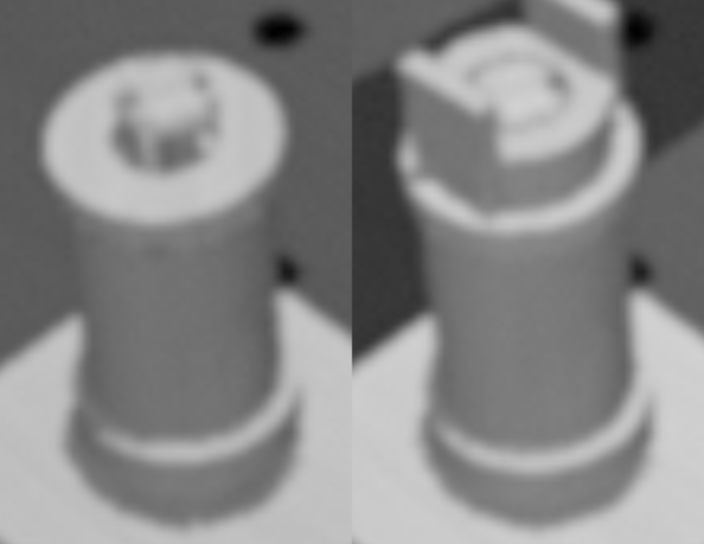

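```bash
python3 - <<'E'
from h import *
print(ctrl.close_job(),ctrl.get_state()["time"])
E
```

```text
the job is handed in; nothing more can be done
the job is handed in; nothing more can be done
```

The stack is assembled on the larger white post, in the order you asked, and I handed the job in at about 43 s of the 72 s allowed. Shell, cone and collar were each set down gently. The pins found the grooves first time at about -25° from the base's x axis. I then pressed the collar down with at most about 14 N, turned it clockwise until I felt the stop (about 60°), let it rise into the notches and released it.

**Checks that agreed**
- **Pin height:** with the collar risen, the pins worked out at about 129.9 mm, against 130 mm locked.
- **Hold:** pulling up with about 14 N net moved the collar only 0.6 mm.
- **Level:** after release, the two grip lug tops measured the same height to within 1 mm.
- **Spring still compressed:** in the scene view the cone's flange had sunk 3 to 5 mm by eye and by its cleanest match, against about 5 mm expected when locked and 8 mm if the pins had missed the notch. Two weaker matches read 7 to 8.5 mm, but the collar covers part of those areas.
- **Bystanders:** I never touched the block, dowel or wrench. The block and dowel looked unmoved in the last scene picture, which did not show the wrench.

**Checks that disagreed**
- **Lug tops too low:** the two-view measurement put them at about 150 mm, against 154 mm expected. The earlier two-view heights of the shell and cone also came out low, by 1 to 6 mm.
- **Rise partly resisted:** while the collar rose into the notches there was up to about 6 N of sideways force, and the push from below was weaker than the spring should give. The sideways force was gone once the collar reached its locked height.

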